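# Set the packing length gauge to a sample roll

## Task

Set the packing gauge to the sample roll: push the roll lying in the trough along until its end rests against the stop block, then roll the edge thumbwheel until the needle is in line with the roll's other end, and then press the push button on the panel fully down to store the length. Let go of everything, with the roll still against the stop and the needle still in line, and leave the other things on the bench where they are.

Things in the scene. Friction and masses are not known exactly. Their poses are not given: they have to be found in the camera images.
- gauge: grey bench gauge, fixed. Origin: on the table under it; x points away from the robot (turned up to 0.3 rad), y along the trough to the stop, z up. Aluminium base plate x -95 to +135, y +-160 mm, top at z = 12 mm. On it a console, x -90 to +10, y +-150 mm, flat panel on top at z = 62 mm, with thumbwheel, needle and button. Beyond it the trough, then a ledge (x +80 to +130).
- trough (a point): middle of the trough's floor, at x = +50, z = 12 mm in the gauge's frame. The trough runs along the gauge's y between two steel rails 10 mm high (tops 22 mm above the table), 26.4 mm apart, 300 mm long.
- roll: the sample roll: rigid pale paper-wrapped cylinder with tan ends, 26 mm diameter, 150 mm long, about 60 g, lying in the trough. Origin at its centre (axis 25 mm above the table); y runs along it towards the stop. It slides along the trough and may turn about its own axis. It starts 10 to 67 mm short of the stop.
- roll_head (a point): centre of the roll's end face on the stop side (+y)
- roll_tail (a point): centre of the roll's other end face (-y); the needle must come in line with this. The fingertips can push here, above the rails.
- stop_face (a point): centre of the stop block's face that the roll's end must rest against, at the height of the roll's axis. The dark steel block (26 x 20 x 26 mm) stands in the trough's +y end, clamped in a different place each time; it does not give way below about 80 N.
- needle_tip (a point): tip of the thin brass needle (3 mm wide, on a small brass block), which sticks out from the console's far edge towards the trough, at z = 66 mm and x = +22 mm in the gauge's frame. Only the thumbwheel moves it; it starts at least 20 mm to the -y side of where it must be set.
- wheel_top (a point): top point of the thumbwheel: black knurled wheel, axis along the gauge's x, 12 mm wide, 66 mm diameter over its 24 ridges (1.8 mm high, 8 mm apart), standing 13 mm proud of the panel through a slot 54 mm long (along y); its axis is 19.5 mm below the panel. The point is fixed to the gauge, at z = 75 mm.
- wheel (a joint): angle of the thumbwheel, rad, 0 to 6. It grows as the wheel's top is rolled towards the gauge's +y, and moves the needle 18 mm towards +y per rad. It has light drag (about 1.3 N at the rim) and stays where it is left; a finger pressing with about 4 to 8 N and moving along y rolls it.
- store (a joint): travel of the push button, m: 0 up, 0.006 fully down. It springs back.
- store_top (a point): centre of the top of the grey round push button (28 mm diameter) on the console's panel, 125 mm to the +y side of the thumbwheel. It is pressed straight down; fully down takes 5 N.
- spare_roll: second roll, 26 mm diameter, 180 mm long, lying on the gauge's far ledge, parallel to the trough; origin at its centre. Leave alone.
- tape: small clear tape ring, 38 mm across, 18 mm high, flat on the gauge's far ledge; origin: centre of its underside. Leave alone.
- loose_roll: roll 26 mm diameter, 200 mm long, lying on the table to the right; origin at its centre. Leave alone.
- bottle: amber bottle, 56 mm diameter, 150 mm tall, on the left; origin: centre of its underside. Leave alone.
- carton: cardboard carton 120 x 90 x 60 mm, on the left; origin: centre of its underside. Leave alone.
- pot: steel cup, 70 mm diameter, 70 mm tall, on the left; origin: centre of its underside. Leave alone.
- film_pack: flat clear pack 130 x 100 x 14 mm, on the right; origin: centre of its underside. Leave alone.
Not all that is in view belongs to the job. Leave any orange or turquoise look-alike of the roll alone.

How it is judged:
On the way, in this order (a step that is already met when the one before it is completed fails the run):
1. the roll's end rests against the stop block (distance between roll_head and stop_face below 0.004 m), for 0.2 s.
2. the needle is in line with the roll's other end (distance between roll_head and stop_face below 0.004 m and y of needle_tip in the frame of roll_tail between -0.003 and 0.003 m), for 0.3 s.
3. the button is pressed fully down, with roll and needle in place (all of step 2 and value of joint store above 0.0045 m), for 0.05 s.
At the end, for the whole second after the job is handed in: The roll lies still in the trough with its end within 4 mm of the stop block's face, the needle is within 3 mm (along the trough) of the roll's other end, and the button has been pressed (past 4.5 mm of its 6 mm) and is up again (all of step 2 and value of joint store below 0.002 m and linear speed of roll below 0.01 m/s); the robot touches nothing.
It fails at once if one of the other things on the bench is shifted by more than 25 mm (distance of any of spare_roll, tape, loose_roll, bottle, carton, pot, film_pack from where it was at the start of the episode above 0.025 m).
It also fails if it takes over 54 s, if anything falls off the work surface, if the arm or the gripper's body presses on something with over 40 N, if the wrist force passes 120 N, or if a joint passes its speed limit or range.

## Robot

A 6-joint arm with a two-finger parallel gripper is mounted at the origin on the work surface. World frame = base frame: x ahead of the robot, y to its left, z up, the work surface at z = 0. Lengths are in m, angles in rad, forces in N, time in s.
With the tool pointing down it reaches from about 0.35 to 0.975 m from the base axis. Payload 4.9 kg.
Tool frame: the origin (TCP) lies at the very end of the fingers, on their centre line; the grasp point (between the pads) lies 19 mm behind it; z points along the fingers, y is the direction in which the jaws open and shut (so a half turn about z gives the same grasp; the last joint's range is limited). The gripper opens to 85 mm and grips with 20 to 120 N. Pads are 22 mm wide; open, the fingers measure 114 mm over their backs; the gripper's body (76 mm by 85 mm) begins 54 mm behind the grasp point. The pads swing forward as they close: fully open they stand 13 mm farther back than shut.
Start: joints at [-1.224, 0.053, 1.613, -0, 1.476, -0.119], TCP at [0.281, -0.558, 0.198] pointing down, gripper open.
Joint ranges: [-3.01, 3.01], [-1.01, 2.22], [0.06, 2.58], [-1.02, 4.17], [0.09, 2.62], [-3.14, 3.14]. Speed limits (rad/s): [2.57, 2.57, 3.14, 3.14, 3.14, 3.14].

## Interface

Orientations are given as a rotation vector (axis times angle).
In Python, from station import ctrl gives the robot as it stands.
- The arm moves only by the tool step_arm, never from a script. Its argument "moves" is a list of rows, each a list of 5 numbers: the opening, from 0 (shut) to 1 (fully open), then the shift along the world's x, y, z in m, then the turn about the world's z in degrees. A call has 1 to 20 rows; each row shifts and turns the pose as measured when the row begins; what a row does not reach is not made up. A row lasts 1/8 s, in which the tool goes at most 62.5 mm and 10.7 degrees, less where a joint would pass 70% of its speed; a pose out of reach is approached as far as the arm can. A call is refused whole if a number of a shift passes 0.0625 or a number of a turn 10.7, either way. A call with a gripper value outside its range is refused whole. The fingers move at their own pace and stop on an object; "newtons" is the grip in N (left out, the last holds). Time passes only in rows, so rows that do not move let the fingers close. It gives the time, the measured TCP pose, the force and the opening at its end, in the units of the state.
- ctrl.get_obs(): the state, without advancing time (a new reading comes with each control period).
- ctrl.get_image(name): name is "scene" or "side" or "wrist"; returns a dict with "color" (420x560x3 uint8, red, green, blue), "camera_matrix" (3x3 intrinsics, pixels), "k1" (the pictures are not rectified: a ray, as slopes to the right and down, at radius r is drawn at 1 + k1 r^2 times it, then the intrinsics apply), "R" (3x3) and "t" (3): a world point X has camera coordinates R X + t; the wrist camera has in their place "T_tool_cam" (4x4, takes a point from camera to tool coordinates, whose origin is the TCP and whose axes are the flange's). Camera axes: x right, y down, z forward; pixel columns grow to the right and rows downward; lengths in m; the calibration is good to about 2 mm. A picture is of the moment at which its call begins: read the wrist's pose just before it. There is no depth.
- ctrl.finish_job(): hands the job in, once; it reports no verdict.
Trained networks look in a picture, given as the dict that the camera call returned (one of the last four; its "shot" number tells which), for a name from the list of things; names that differ only in an ending like _2 or _b are one class to them, and where a whole thing is asked for, a point or a joint stands for the part that bears it (a point fixed in the world has none). Each returns a list of dicts, best first, with "p" (0 to 1); they miss things now and then, are a little off and sometimes report something else, mostly with a low value. They report only what shows in the picture. A call takes as long as a camera call. They do not tell look-alikes from the thing itself.
- ctrl.spot_in(picture, query): "bbox" ([left, top, right, bottom] in pixels, round what is visible of it).
The state is a dict: "t": time; "q": joint angles; "dq": joint speeds; "effort": joint torques, N m; "tool_pos": TCP position; "tool_rot": TCP orientation; "contact_force": force on the tool from outside, world axes, zero at the start; "wrist_torque": the same for the moment, N m; "opening": finger opening in m.
Only numpy, scipy, OpenCV 4.12 (cv2) and the standard library are available. Lean on these libraries where they do the work, as an engineer would, in place of code of your own. Each camera call takes 0.05 s, during which the arm holds its last target.

## Working session

There is one attempt and no reset: what is moved stays moved. The work goes in short steps, Python scripts to look and compute and a tool call to move; the robot and the scene stay as the last step left them, time stands still between calls to the robot, and variables do not carry over. Pictures are saved under pics/ and viewed, and the job is handed in when it is done.

Besides the shell and the picture viewer there is one more tool, called after ">>>" as a command line: name --pt "numbers of a row" for each row, then --argument value for the rest. step_arm: Moves the arm, as the interface text tells. Its arguments: {"type":"object","properties":{"moves":{"type":"array","items":{"type":"array","items":{"type":"number"}}},"newtons":{"type":"number"}},"required":["moves"]}

```bash
mkdir -p pics; ls; cat > h.py <<'E'
import numpy as np, cv2, json
from station import ctrl
def shot(name,fn):
    im=ctrl.get_image(name); cv2.imwrite('pics/'+fn+'.png',cv2.cvtColor(im['color'],cv2.COLOR_RGB2BGR)); return im
E
python3 - <<'E'
from h import *
for n in ['scene','side']:
    im=shot(n,n+'0')
    print(n,im['camera_matrix'].tolist(),im['k1'],im['R'].tolist(),im['t'].tolist())
    for q in ['roll','needle_tip','wheel_top','store_top','stop_face','gauge','trough','roll_tail','roll_head','wheel','store']:
        try: print(q,[(np.round(d['bbox']).tolist(),round(d['p'],2)) for d in ctrl.spot_in(im,q)][:4])
        except Exception as e: print(q,e)
print(ctrl.get_obs())
E
```

```text
pics
scene [[501.0329853877515, 0.0, 276.1034593881627], [0.0, 501.0329853877515, 212.95763107804626], [0.0, 0.0, 1.0]] -0.002125458724911831 [[-0.8116736367368947, 0.5837615731328474, -0.020207255126978654], [0.39250376917374424, 0.5194715583439786, -0.7590059889461234], [-0.43258143581377556, -0.6239965751549776, -0.6507699866958758]] [0.415564825793309, -0.16089225067781632, 1.5668598610455682]
roll [([216.0, 216.0, 261.0, 250.0], 0.78), ([227.0, 306.0, 240.0, 373.0], 0.74), ([350.0, 208.0, 393.0, 250.0], 0.68), ([184.0, 218.0, 242.0, 259.0], 0.38)]
needle_tip []
wheel_top [([176.0, 176.0, 324.0, 290.0], 0.97)]
store_top [([288.0, 214.0, 299.0, 221.0], 0.48)]
stop_face [([180.0, 175.0, 325.0, 289.0], 0.64), ([271.0, 245.0, 285.0, 262.0], 0.45)]
gauge [([217.0, 215.0, 261.0, 250.0], 0.5)]
trough [([179.0, 175.0, 322.0, 291.0], 0.64)]
roll_tail [([351.0, 207.0, 392.0, 248.0], 0.84), ([272.0, 249.0, 283.0, 261.0], 0.69), ([221.0, 217.0, 266.0, 249.0], 0.58), ([223.0, 306.0, 239.0, 374.0], 0.56)]
roll_head [([350.0, 206.0, 393.0, 248.0], 0.93), ([216.0, 220.0, 263.0, 252.0], 0.71), ([
[... 1320 characters left out ...]
0, 293.0, 248.0], 0.62)]
{'t': 1.2, 'q': array([-1.22398152e+00,  5.26858909e-02,  1.61289730e+00,  2.80958899e-05,
        1.47600628e+00, -1.18977362e-01]), 'dq': array([-5.21153178e-05, -8.70805004e-04,  1.71234727e-03,  6.54715966e-04,
       -1.54993147e-03,  3.50801262e-04]), 'effort': array([ 1.71551113e-03, -3.93678904e+01, -3.70456088e+01,  2.04680373e-05,
        5.01487357e-04, -5.19275119e-06]), 'tool_pos': array([ 0.28072137, -0.55838862,  0.19831394]), 'tool_rot': array([-3.05677711e+00, -7.25064156e-01, -4.42189208e-05]), 'contact_force': array([ 0.71284176,  0.23876725, -0.43456325]), 'wrist_torque': array([0.0366786 , 0.02591045, 0.01105979]), 'opening': 0.08516798780058182}
```

```bash
python3 - <<'E'
import cv2
a=cv2.imread('pics/scene0.png');b=cv2.imread('pics/side0.png')
cv2.imwrite('pics/s0c.png',cv2.resize(a[165:305,165:345],None,fx=4.3,fy=4.3,interpolation=cv2.INTER_CUBIC))
cv2.imwrite('pics/d0c.png',cv2.resize(b[160:300,190:330],None,fx=4.2,fy=4.2,interpolation=cv2.INTER_CUBIC))
E
```

```text
(no output)
```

View pics/scene0.png

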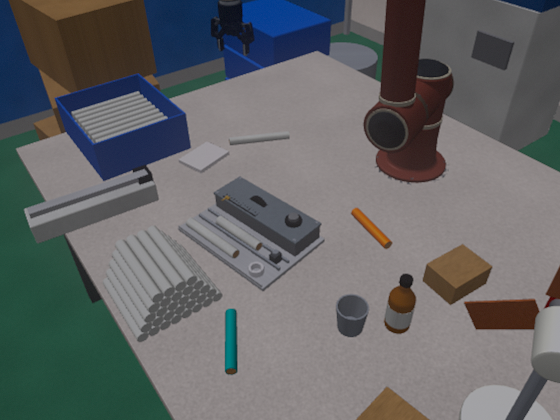

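View pics/side0.png

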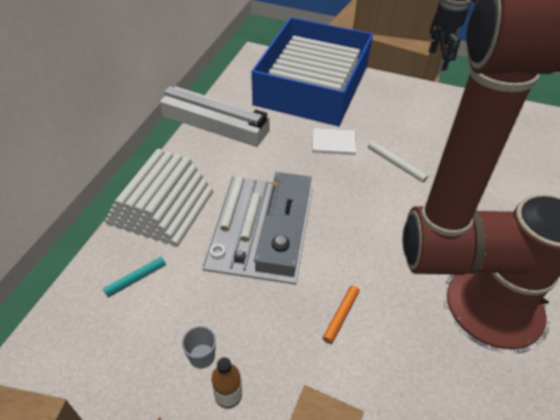

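```bash
python3 -c "1"
```

```text
(no output)
```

View pics/s0c.png

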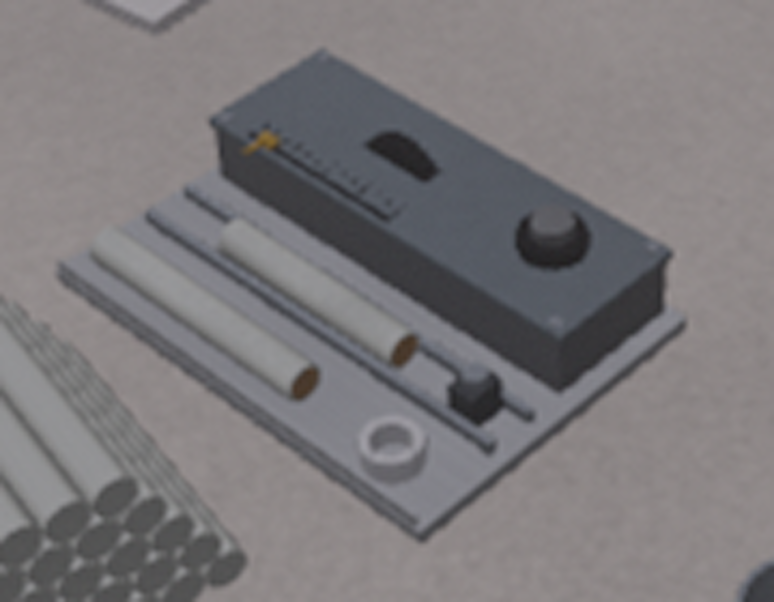

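View pics/d0c.png

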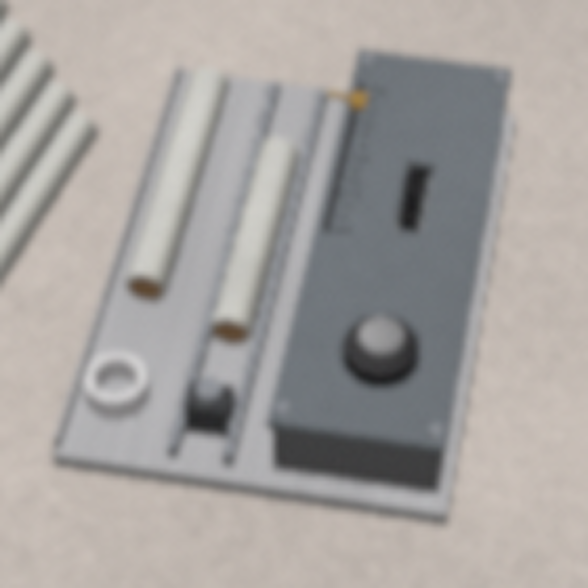

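```bash
cat >> h.py <<'E'
def proj(im,X):
    X=np.atleast_2d(X); c=X@np.array(im['R']).T+np.array(im['t']); s=c[:,:2]/c[:,2:]
    s=s*(1+im['k1']*(s**2).sum(1,keepdims=True)); K=np.array(im['camera_matrix']); return s*[K[0,0],K[1,1]]+K[:2,2]
def ray(im,uv):
    K=np.array(im['camera_matrix']); d=(np.atleast_2d(uv)-K[:2,2])/[K[0,0],K[1,1]]; s=d.copy()
    for _ in range(20): s=d/(1+im['k1']*(s**2).sum(1,keepdims=True))
    r=np.c_[s,np.ones(len(s))]@np.array(im['R']); o=-np.array(im['R']).T@np.array(im['t']); return o,r
def atz(im,uv,z):
    o,r=ray(im,uv); return o+r*((z-o[2])/r[:,2])[:,None]
def wrist(fn):
    from scipy.spatial.transform import Rotation as Ro
    ob=ctrl.get_obs(); im=shot('wrist',fn); T=np.array(im['T_tool_cam']); M=np.eye(4); M[:3,:3]=Ro.from_rotvec(ob['tool_rot']).as_matrix(); M[:3,3]=ob['tool_pos']
    W=np.linalg.inv(M@T); im['R']=W[:3,:3]; im['t']=W[:3,3]; return im,ob
def G(p,g):
    x,y,a=g; p=np.atleast_2d(p).astype(float); return np.c_[x+np.cos(a)*p[:,0]-np.sin(a)*p[:,1], y+np.sin(a)*p[:,0]+np.cos(a)*p[:,1], p[:,2]]
def Gi(P,g):
    x,y,a=g; P=np.atleast_2d(P); d=P[:,:2]-[x,y]; return np.c_[np.cos(a)*d[:,0]+np.sin(a)*d[:,1],-np.sin(a)*d[:,0]+np.cos(a)*d[:,1],P[:,2]]
E
python3 - <<'E'
from h import *
from scipy.optimize import least_squares
A=ctrl.get_image('scene');B=ctrl.get_image('side')
us=lambda L,s,o:(np.array(L)+.5)/s-.5+o
p=lambda *q:np.array(q)/1000.
XA=p((-90,-150,62),(10,-150,62),(-90,150,62),(10,150,62),(135,-160,12),(135,160,12),(-95,160,12))
UA=us([(323,50),(210,122),(670,255),(562,338),(60,265),(422,525),(685,320)],4.3,[165,165])
XB=p((-90,-150,62),(10,-150,62),(10,150,62),(-90,150,62),(135,-160,12),(135,160,12),(-95,160,12))
UB=us([(510,70),(360,50),(275,428),(445,440),(178,70),(57,455),(447,515)],4.2,[190,160])
f=lambda g:np.r_[proj(A,G(XA,g))-UA,proj(B,G(XB,g))-UB].ravel()
r=least_squares(f,[.65,-.2,0],loss='soft_l1'); g=r.x; print(g); print(np.round(f(g).reshape(-1,2),1).tolist())
np.save('g.npy',g)
S=lambda L:us(L,4.3,[165,165]); D=lambda L:us(L,4.2,[190,160])
print('needle',Gi(atz(A,S([(245,150)]),.066),g),Gi(atz(B,D([(325,95)]),.066),g))
print('wheel',Gi(atz(A,S([(403,152)]),.070),g),Gi(atz(B,D([(415,197)]),.07),g))
print('store',Gi(atz(A,S([(553,222)]),.075),g),Gi(atz(B,D([(381,335)]),.075),g))
print('head,stop top near, tail',Gi(atz(A,S([(403,350)]),.025),g),Gi(atz(B,D([(232,331)]),.025),g),Gi(atz(A,S([(475,375)]),.038),g),Gi(atz(B,D([(213,388)]),.038),g))
print(ctrl.get_obs()['t'])
E
```

```text
[ 0.56461166 -0.02175319  0.19267515]
[[-0.3, -0.7], [-0.5, -1.2], [0.9, -1.5], [-0.3, -0.3], [-1.4, 0.2], [-0.2, 1.3], [0.9, -1.4], [0.7, 0.0], [-0.1, 0.0], [-1.8, -1.0], [0.3, 2.5], [0.1, -0.2], [-1.3, 0.5], [0.4, 0.5]]
needle [[ 0.01982439 -0.10317372  0.066     ]] [[ 0.02395736 -0.10210074  0.066     ]]
wheel [[-0.0408862  -0.02498176  0.07      ]] [[-0.04558089 -0.02361298  0.07      ]]
store [[-0.04922124  0.09125165  0.075     ]] [[-0.04311195  0.08760668  0.075     ]]
head,stop top near, tail [[0.05128601 0.0637387  0.025     ]] [[0.05015077 0.06205759 0.025     ]] [[0.04730919 0.11819027 0.038     ]] [[0.0496058  0.11441364 0.038     ]]
1.3
```

>>> step_arm --pt "0 0.035 0.043 0.01 -1.6" --pt "0 0.035 0.043 0.01 -1.6" --pt "0 0.035 0.043 0.01 -1.6" --pt "0 0.035 0.043 0.01 -1.6" --pt "0 0.035 0.043 0.01 -1.6" --pt "0 0.035 0.043 0.01 -1.6" --pt "0 0.035 0.043 0.01 -1.6" --pt "0 0.035 0.043 0.01 -1.6" --pt "0 0.035 0.043 0.01 -1.6" --pt "0 0.035 0.043 0.01 -1.6"

```text
t: 2.55
tool_pos: [0.6371, -0.1164, 0.3013]
tool_rot: [3.129, 0.265, 0.004]
contact_force: [0.5, -1.0, 0.1]
opening: 0.0001
```

```bash
python3 - <<'E'
from h import *
im,ob=wrist('w1'); print(ob['tool_pos'],ob['tool_rot'],ob['t'],im['T_tool_cam'],ob['contact_force'],ob['opening'])
print(Gi(ob['tool_pos'],np.load('g.npy')))
E
```

```text
[ 0.63712776 -0.11635755  0.30129803] [3.12894947 0.26512395 0.00434137] 2.55 [[-3.51295111e-04 -9.58315949e-01 -2.85710376e-01  7.34489444e-02]
 [ 9.99999783e-01 -4.95880080e-04  4.33707576e-04  5.98771675e-04]
 [-5.57306971e-04 -2.85710162e-01  9.58315915e-01 -1.75897342e-01]
 [ 0.00000000e+00  0.00000000e+00  0.00000000e+00  1.00000000e+00]] [ 0.54331377 -1.03667748  0.07052945] 0.00011203837513002484
[[ 0.05305888 -0.10673952  0.30129803]]
```

View pics/w1.png

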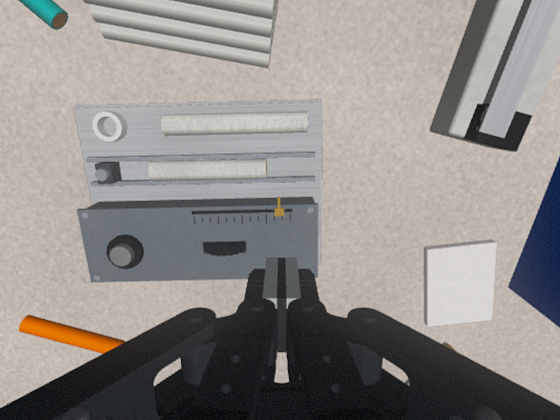

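```bash
python3 - <<'E'
import cv2
a=cv2.imread('pics/w1.png')
cv2.imwrite('pics/w1c.png',cv2.resize(a[92:292,70:330],None,fx=3,fy=3,interpolation=cv2.INTER_CUBIC))
E
```

```text
(no output)
```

View pics/w1c.png

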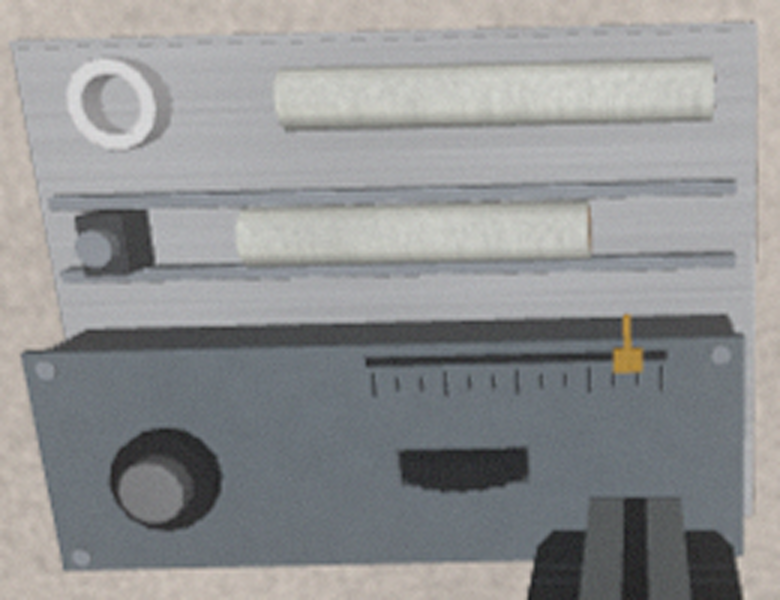

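```bash
cat > fit.py <<'E'
from h import *
from scipy.optimize import least_squares
A=ctrl.get_image('scene');B=ctrl.get_image('side')
us=lambda L,s,o:(np.array(L)+.5)/s-.5+o
p=lambda *q:np.array(q)/1000.
XA=p((-90,-150,62),(10,-150,62),(-90,150,62),(135,-160,12),(135,160,12),(-95,160,12))
UA=us([(323,50),(210,122),(670,255),(60,265),(422,525),(685,320)],4.3,[165,165])
XB=p((-90,-150,62),(10,-150,62),(10,150,62),(135,-160,12),(135,160,12),(-95,160,12))
UB=us([(510,70),(360,50),(275,428),(178,70),(57,455),(447,515)],4.2,[190,160])
W,ob=wrist('w2')
XW=p((10,150,62),(10,-150,62),(-90,150,62),(135,160,12),(135,-160,12))
UW=us([(22,352),(743,335),(65,571),(12,40),(755,22)],3,[70,92])
S=lambda L:us(L,3,[70,92])
for use in 'WA':
    f=(lambda g:(proj(W,G(XW,g))-UW).ravel()) if use=='W' else (lambda g:np.r_[proj(A,G(XA,g))-UA,proj(B,G(XB,g))-UB,2*(proj(W,G(XW,g))-UW)].ravel())
    g=least_squares(f,[.56,-.02,.19],loss='soft_l1').x; print(use,g); print(np.round(f(g).reshape(-1,2),1).tolist())
    for n,uv,z in [('needle',(627,316),.066),('tailtop',(589,230),.036),('tail mid',(591,257),.025),('head',(238,235),.033),('stop',(149,210),.038),('stoplow',(153,268),.025),('slot',(464,450),.062),('slotL',(400,450),.062),('slotR',(528,450),.062),('btn hole',(165,479),.062),('btn',(152,490),.075),('spareR',(713,90),.025),('spareL',(275,95),.025),('roll L corner',(237,212),.025)]:
        print(use,n,np.round(Gi(atz(W,S([uv]),z),g)[0]*1000,1))
np.save('g.npy',g); print(ob['t'])
E
python3 fit.py
```

```text
W [ 0.5680674  -0.02369227  0.197613  ]
[[-0.4, 0.4], [0.9, 0.4], [-0.3, 0.1], [-1.4, -0.1], [1.2, -0.4]]
W needle [  20.7 -101.3   66. ]
W tailtop [ 51.4 -85.8  36. ]
W tail mid [ 37.6 -85.7  25. ]
W head [52.4 64.9 33. ]
W stop [64.7 99.  38. ]
W stoplow [ 37.4 107.2  25. ]
W slot [-37.3 -30.3  62. ]
W slotL [-36.6  -3.1  62. ]
W slotR [-38.  -57.6  62. ]
W btn hole [-47.4  98.9  62. ]
W btn [-46.9  98.6  75. ]
W spareR [ 107.4 -139.5   25. ]
W spareL [109.8  44.6  25. ]
W roll L corner [61.1 67.  25. ]
A [ 0.56759363 -0.02316462  0.19676883]
[[-1.7, -0.6], [-1.9, -1.0], [-0.3, -1.5], [-2.7, 0.6], [-1.2, 1.5], [-0.3, -1.4], [-0.4, -0.7], [-1.2, -0.6], [-2.5, -1.8], [-0.9, -0.7], [-1.9, -0.1], [-0.3, -0.5], [-1.6, 1.3], [0.8, 1.5], [-1.6, 0.5], [-3.6, 0.2], [1.7, -0.0]]
A needle [  21.2 -101.9   66. ]
A tailtop [ 51.8 -86.4  36. ]
A tail mid [ 38.1 -86.3  25. ]
A head [52.7 64.3 33. ]
A stop [64.9 98.4 38. ]
A stoplow [ 37.7 106.7  25. ]
A slot [-36.9 -31.   62. ]
A slotL [-36.2  -3.7  62. ]
A slotR [-37.6 -58.2  62. ]
A btn hole [-47.1  98.2  62. ]
A btn [-46.6  98.   75. ]
A spareR [ 107.9 -140.1   25. ]
A spareL [110.1  44.1  25. ]
A roll L corner [61.4 66.5 25. ]
2.7
```

```bash
cat >> h.py <<'E'
def d(*pts):
    g=np.load('g.npy'); ob=ctrl.get_obs(); c=ob['tool_pos']; print('t',ob['t'],'now gauge mm',np.round(Gi(c,g)[0]*1000,1),'F gauge',np.round(Gi(np.r_[ob['contact_force'][:2]+g[:2],ob['contact_force'][2]],g)[0],1))
    for q in pts:
        P=G(np.array(q)/1000.,g)[0]; print(q,'delta mm',np.round((P-c)*1000,1)); c=P
E
python3 -c "
from h import *
d((50,-122,300),(50,-122,27),(50,-90,27),(50,-60,27),(50,-50,27))"
```

```text
t 2.75 now gauge mm [  49.2 -105.6  300.8] F gauge [-0.5  0.2 -0.7]
(50, -122, 300) delta mm [  4.  -15.9  -0.8]
(50, -122, 27) delta mm [   0.    0. -273.]
(50, -90, 27) delta mm [-6.3 31.4  0. ]
(50, -60, 27) delta mm [-5.9 29.4  0. ]
(50, -50, 27) delta mm [-2.   9.8  0. ]
```

>>> step_arm --pt "0 0.004 -0.016 -0.05 1.6" --pt "0 0 0 -0.06 0" --pt "0 0 0 -0.06 0" --pt "0 0 0 -0.06 0" --pt "0 0 0 -0.03 0" --pt "0 0 0 0 0"

```text
t: 3.5
tool_pos: [0.6339, -0.1412, 0.0345]
tool_rot: [3.123, 0.299, 0.004]
contact_force: [-0.6, -0.1, 0.1]
opening: -0.0005
```

```bash
python3 -c "
from h import *
d((50,-122,27))
im,ob=wrist('w3')"
```

```text
t 3.5 now gauge mm [  42.  -128.8   34.5] F gauge [-0.6  0.   0.1]
(50, -122, 27) delta mm [ 6.5  8.2 -7.5]
```

View pics/w3.png

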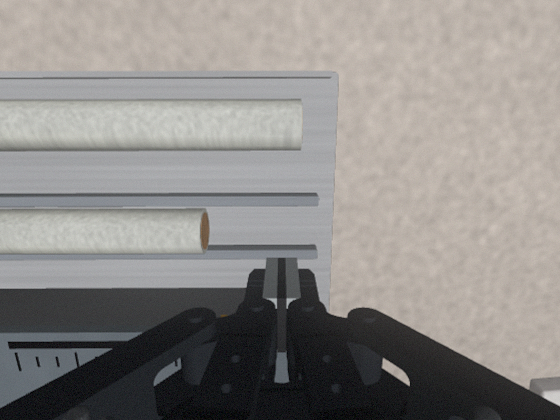

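>>> step_arm --pt "0 0.0065 0.008 -0.0075 0" --pt "0 0 0 0 0"

```text
t: 3.8
tool_pos: [0.6446, -0.1348, 0.0329]
tool_rot: [3.119, 0.296, 0.018]
contact_force: [-0.5, 0.1, -0.1]
opening: -0.0
```

```bash
python3 -c "
from h import *
d((50,-100,27),(50,-70,27))"
```

```text
t 3.8 now gauge mm [  53.7 -124.5   32.9] F gauge [-0.5  0.2 -0.1]
(50, -100, 27) delta mm [-8.4 23.3 -5.9]
(50, -70, 27) delta mm [-5.9 29.4  0. ]
```

>>> step_arm --pt "0 -0.003 0.007 -0.005 0" --pt "0 -0.003 0.007 -0.002 0" --pt "0 -0.002 0.007 0 0" --pt "0 -0.001 0.007 0 0"

```text
t: 4.3
tool_pos: [0.637, -0.1053, 0.0287]
tool_rot: [3.117, 0.297, 0.025]
contact_force: [-0.6, 0.3, -0.1]
opening: 0.0002
```

```bash
python3 -c "
from h import *
d((50,-100,27),(50,-70,27))"
```

```text
t 4.3 now gauge mm [ 52.1 -94.1  28.7] F gauge [-0.5  0.5 -0.1]
(50, -100, 27) delta mm [-0.9 -6.2 -1.7]
(50, -70, 27) delta mm [-5.9 29.4  0. ]
```

>>> step_arm --pt "0 -0.002 0.006 -0.001 0" --pt "0 -0.0015 0.006 0 0" --pt "0 -0.0015 0.006 0 0" --pt "0 -0.0012 0.006 0 0"

```text
t: 4.8
tool_pos: [0.6304, -0.0793, 0.0277]
tool_rot: [3.117, 0.298, 0.025]
contact_force: [0.2, -0.2, -0.3]
opening: 0.0001
```

```bash
python3 -c "
from h import *
d((50,-60,27))
im,ob=wrist('w4')"
```

```text
t 4.8 now gauge mm [ 50.6 -67.3  27.7] F gauge [ 0.1 -0.2 -0.3]
(50, -60, 27) delta mm [-2.   7.  -0.7]
```

View pics/w4.png

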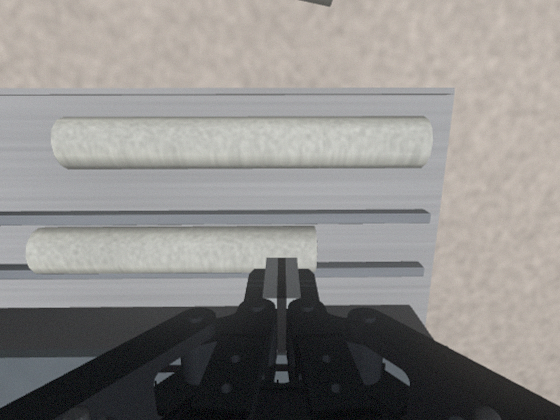

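```bash
python3 - <<'E'
from h import *
im,ob=wrist('w5'); g=np.load('g.npy'); c=ob['tool_pos']
print(proj(im,c),proj(im,c+[0,0,.019]),Gi(atz(im,[(317,250)],.03),g)*1000, 'plate corner',Gi(atz(im,[(453,88)],.012),g)*1000,proj(im,G([.135,-.16,.012],g)))
print('rails end', Gi(atz(im,[(428,215),(422,268)],.022),g)*1000)
print('spare ends', Gi(atz(im,[(432,140),(52,140)],.025),g)*1000,'head',Gi(atz(im,[(27,250)],.025),g)*1000)
print(ob['tool_rot'])
a=cv2.imread('pics/w5.png');cv2.imwrite('pics/w5c.png',cv2.resize(a[200:330,180:380],None,fx=4,fy=4))
im=shot('side','d5');a=cv2.imread('pics/d5.png');cv2.imwrite('pics/d5c.png',cv2.resize(a[160:300,190:330],None,fx=4.2,fy=4.2))
im=shot('scene','s5');a=cv2.imread('pics/s5.png');cv2.imwrite('pics/s5c.png',cv2.resize(a[165:305,165:345],None,fx=4.2,fy=4.2))
E
```

```text
[[279.92692065 248.95510951]] [[280.24203666 263.35438251]] [[ 50.70276836 -86.48159731  30.        ]] plate corner [[ 134.01876845 -158.29777906   12.        ]] [[456.46168365  86.00412328]]
rails end [[  67.43790268 -148.12999299   22.        ]
 [  35.70651135 -148.12238302   22.        ]]
spare ends [[ 108.17250254 -144.48498765   25.        ]
 [ 109.53201738   47.83644645   25.        ]] head [[50.41319795 72.369544   25.        ]]
[3.11761039 0.29863412 0.02505404]
```

View pics/w5c.png

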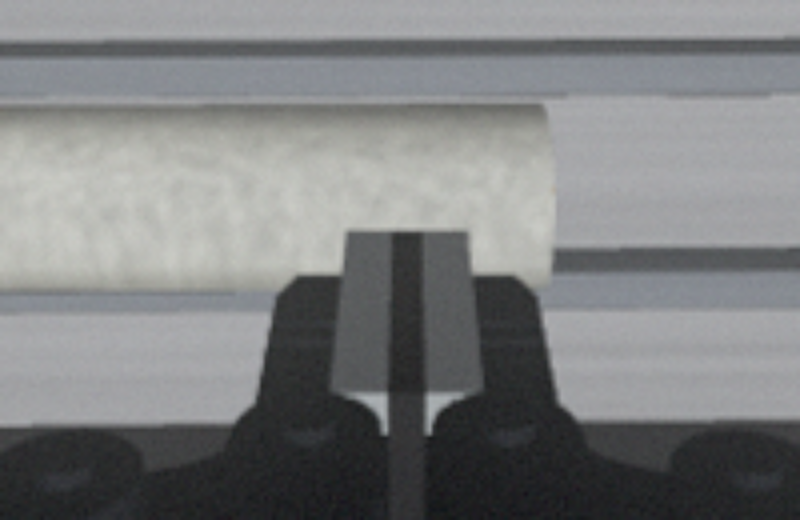

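View pics/s5c.png

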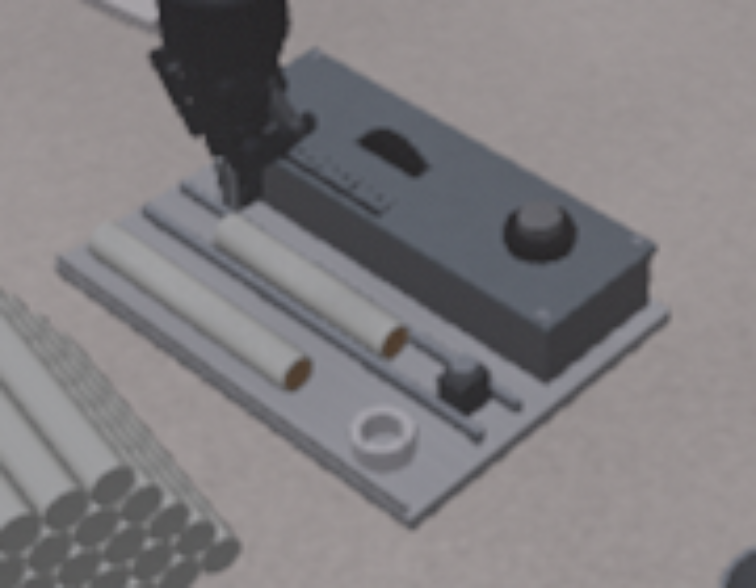

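View pics/d5c.png

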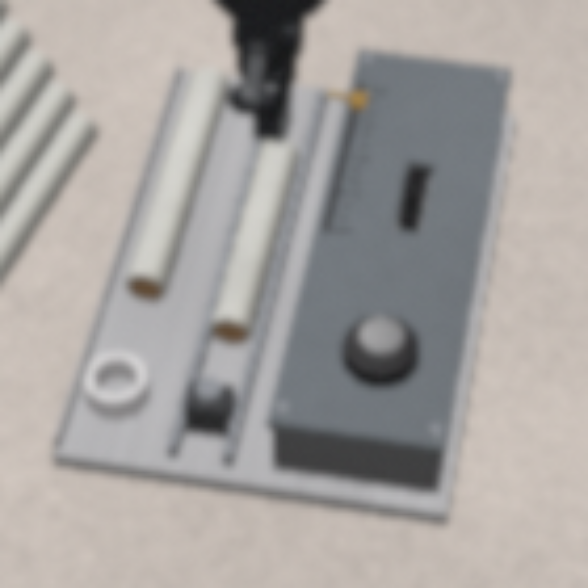

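```bash
python3 - <<'E'
from h import *
ob=ctrl.get_obs();c=ob['tool_pos'];g=np.load('g.npy')
A=shot('scene','s6');B=shot('side','d6')
ua=proj(A,c)[0];ub=proj(B,c)[0];print(c,ob['q'],ob['t'],ua,ub,(ua-165)*4.2,(ub-[190,160])*4.2)
a=cv2.imread('pics/s6.png');a=cv2.resize(a[185:235,190:250],None,fx=10,fy=10,interpolation=cv2.INTER_CUBIC)
b=cv2.imread('pics/d6.png');b=cv2.resize(b[165:215,230:290],None,fx=10,fy=10,interpolation=cv2.INTER_CUBIC)
for i,(m,o,I) in enumerate([(a,(190,185),A),(b,(230,165),B)]):
    for X,col in [(c,(0,0,255)),(G([.05,-.086,.038],g)[0],(0,255,0)),(G([.05,-.086,.012],g)[0],(255,0,0)),(G([.05,-.064,.038],g)[0],(0,255,255))]:
        u=(proj(I,X)[0]-o+.5)*10; cv2.circle(m,tuple(int(v) for v in u),6,col,2)
cv2.imwrite('pics/six.png',np.hstack([a,b])[:, :1200]); 
cv2.imwrite('pics/six.png',cv2.resize(np.hstack([a,b]),(800,333)))
E
```

```text
[ 0.63051771 -0.07962377  0.02777517] [-0.24043019  0.22168201  1.72657621 -0.00483659  1.17447362  1.1414656 ] 5.0 [221.96506685 222.08240917] [253.88690457 199.41024549] [239.25328079 239.74611849] [268.32499919 165.52303107]
```

View pics/six.png

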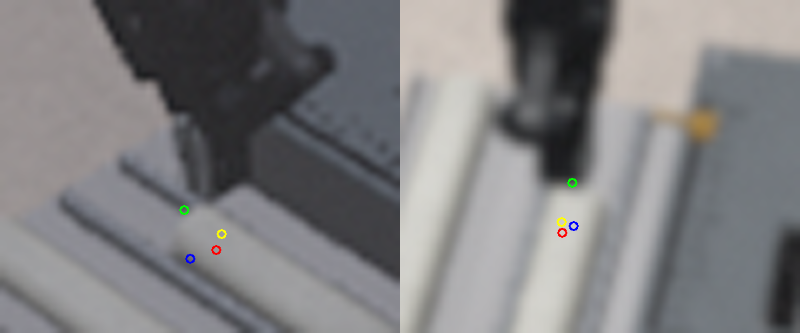

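```bash
python3 - <<'E'
from h import *
A=ctrl.get_image('scene');B=ctrl.get_image('side');g=np.load('g.npy')
oa,ra=ray(A,(220.75,214.7));ob,rb=ray(B,(255.5,192.75));ra=ra[0];rb=rb[0]
s=np.linalg.lstsq(np.c_[ra,-rb],ob-oa,rcond=None)[0]
print(Gi(oa+s[0]*ra,g)*1000,Gi(ob+s[1]*rb,g)*1000)
E
```

```text
[[ 47.11017747 -73.62774121  47.86958015]] [[ 47.11223335 -73.79356975  48.02259125]]
```

>>> step_arm --pt "0 0 0 -0.004 0" --pt "0 0 0 -0.003 0"

```text
t: 5.45
tool_pos: [0.6308, -0.0803, 0.0206]
tool_rot: [3.117, 0.297, 0.026]
contact_force: [-0.1, 1.0, 0.5]
opening: -0.0
```

>>> step_arm --pt "0 0 0 -0.003 0" --pt "0 0 0 0 0"

```text
t: 5.7
tool_pos: [0.6303, -0.0803, 0.0166]
tool_rot: [3.117, 0.296, 0.025]
contact_force: [0.0, -0.0, -0.0]
opening: 0.0
```

```bash
python3 - <<'E'
from h import *
ob=ctrl.get_obs();c=ob['tool_pos']
W,_=wrist('w7');A=shot('scene','s7');B=shot('side','d7')
a=cv2.imread('pics/s7.png');a=cv2.resize(a[185:235,190:250],None,fx=7,fy=7,interpolation=cv2.INTER_CUBIC)
b=cv2.imread('pics/d7.png');b=cv2.resize(b[165:215,230:290],None,fx=7,fy=7,interpolation=cv2.INTER_CUBIC)
w=cv2.imread('pics/w7.png');w=cv2.resize(w[190:340,160:400],(560,350),interpolation=cv2.INTER_CUBIC)
cv2.imwrite('pics/sev.png',cv2.resize(np.hstack([a,b]),(800,333)))
cv2.imwrite('pics/sevw.png',w)
E
```

```text
(no output)
```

View pics/sev.png

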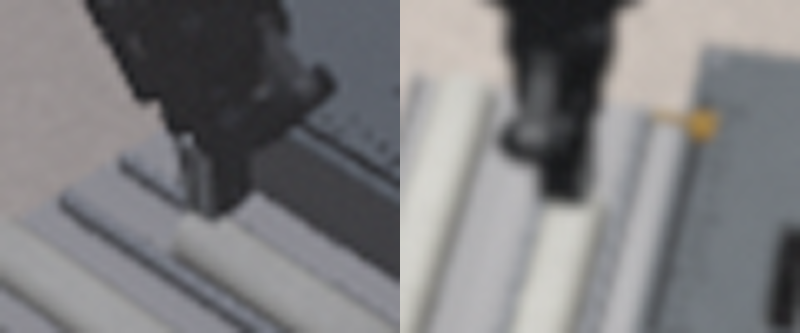

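View pics/w7.png

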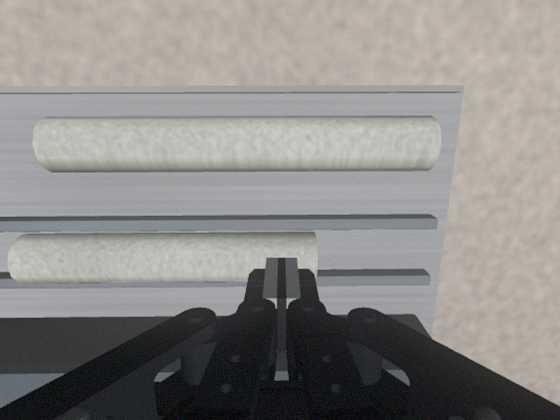

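>>> step_arm --pt "0 0 0 -0.003 0" --pt "0 0 0 0 0"

```text
t: 6.1
tool_pos: [0.6309, -0.0804, 0.0143]
tool_rot: [3.117, 0.296, 0.027]
contact_force: [-0.0, -0.3, -0.7]
opening: -0.0001
```

>>> step_arm --pt "0 0 0 -0.003 0" --pt "0 0 0 0 0"

```text
t: 6.35
tool_pos: [0.6309, -0.0803, 0.0111]
tool_rot: [3.117, 0.297, 0.027]
contact_force: [0.5, 0.1, 0.5]
opening: -0.0001
```

```bash
python3 - <<'E'
from h import *
W,_=wrist('w8');A=shot('scene','s8');B=shot('side','d8')
a=cv2.imread('pics/s8.png');a=cv2.resize(a[185:235,190:250],None,fx=7,fy=7,interpolation=cv2.INTER_CUBIC)
b=cv2.imread('pics/d8.png');b=cv2.resize(b[165:215,230:290],None,fx=7,fy=7,interpolation=cv2.INTER_CUBIC)
cv2.imwrite('pics/eig.png',cv2.resize(np.hstack([a,b]),(800,333)))
E
```

```text
(no output)
```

View pics/eig.png

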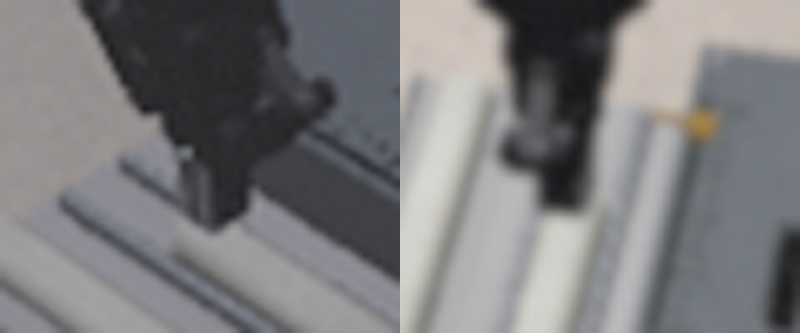

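View pics/w8.png

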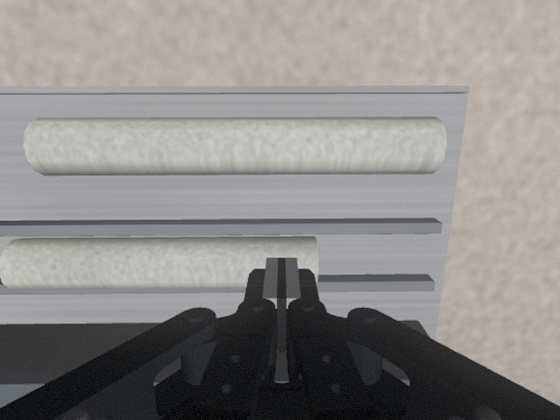

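>>> step_arm --pt "0 0 0 -0.003 0" --pt "0 0 0 0 0"

```text
t: 6.75
tool_pos: [0.6314, -0.0805, 0.0085]
tool_rot: [3.116, 0.296, 0.028]
contact_force: [0.5, 0.6, 0.4]
opening: 0.0001
```

>>> step_arm --pt "0 0 0 -0.003 0" --pt "0 0 0 0 0"

```text
t: 7.0
tool_pos: [0.6315, -0.0805, 0.0054]
tool_rot: [3.116, 0.296, 0.029]
contact_force: [-0.6, -0.1, 0.2]
opening: 0.0002
```

```bash
python3 - <<'E'
from h import *
W,_=wrist('w9');A=shot('scene','s9');B=shot('side','d9')
a=cv2.imread('pics/s9.png');a=cv2.resize(a[190:240,190:240],None,fx=8,fy=8,interpolation=cv2.INTER_CUBIC)
b=cv2.imread('pics/d9.png');b=cv2.resize(b[165:215,230:280],None,fx=8,fy=8,interpolation=cv2.INTER_CUBIC)
w=cv2.imread('pics/w9.png');w=cv2.resize(w[215:315,210:350],None,fx=5.7,fy=5.7,interpolation=cv2.INTER_CUBIC)
cv2.imwrite('pics/nin.png',np.hstack([a,b]));cv2.imwrite('pics/w9c.png',w)
E
```

```text
(no output)
```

View pics/nin.png

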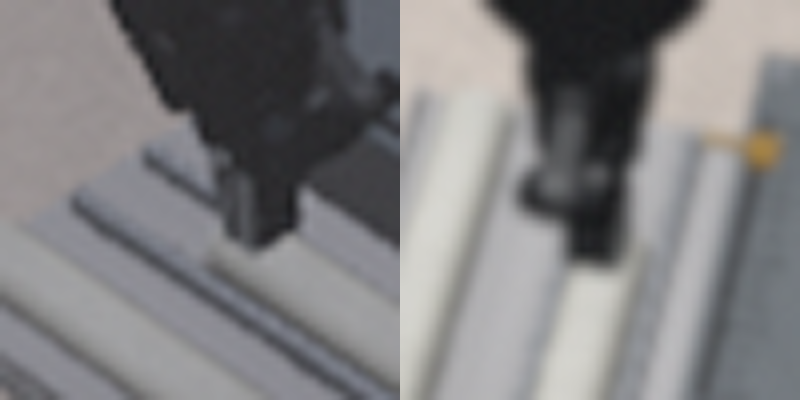

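View pics/w9c.png

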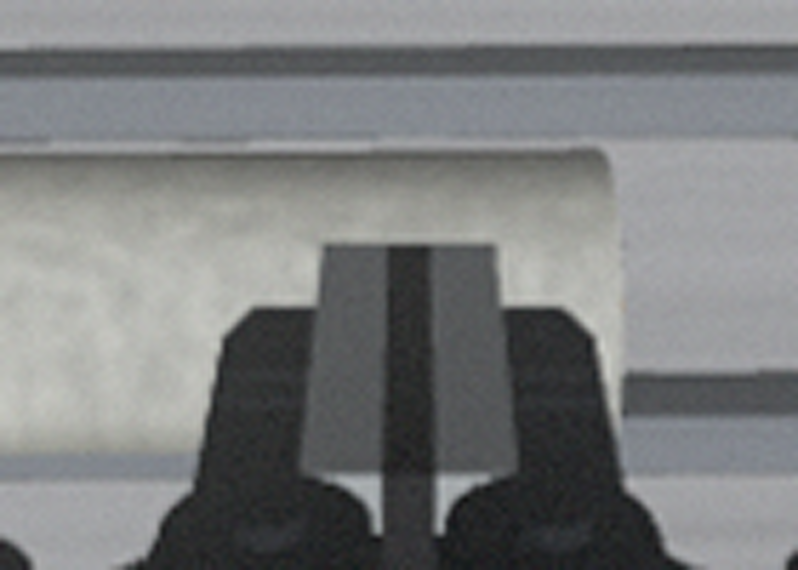

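>>> step_arm --pt "0 0.004 -0.02 0.006 0" --pt "0 0.004 -0.02 0 0" --pt "0 0 0 0 0"

```text
t: 7.52
tool_pos: [0.6407, -0.1242, 0.0127]
tool_rot: [3.115, 0.296, 0.031]
contact_force: [-0.8, 0.7, 0.1]
opening: 0.0004
```

>>> step_arm --pt "0 0 0 -0.008 0" --pt "0 0 0 -0.006 0" --pt "0 0 0 -0.002 0"

```text
t: 7.9
tool_pos: [0.6401, -0.1242, -0.005]
tool_rot: [3.116, 0.295, 0.029]
contact_force: [0.4, -0.2, 0.4]
opening: 0.0001
```

```bash
python3 - <<'E'
from h import *
d((50,-100,-5))
W,_=wrist('w10');A=shot('scene','s10');B=shot('side','d10')
a=cv2.imread('pics/s10.png');a=cv2.resize(a[190:240,190:240],None,fx=8,fy=8,interpolation=cv2.INTER_CUBIC)
b=cv2.imread('pics/d10.png');b=cv2.resize(b[165:215,230:280],None,fx=8,fy=8,interpolation=cv2.INTER_CUBIC)
cv2.imwrite('pics/ten.png',np.hstack([a,b]))
E
```

```text
t 7.9 now gauge mm [  51.4 -113.2   -5. ] F gauge [ 0.4 -0.3  0.4]
(50, -100, -5) delta mm [-3.9 12.7 -0. ]
```

View pics/ten.png

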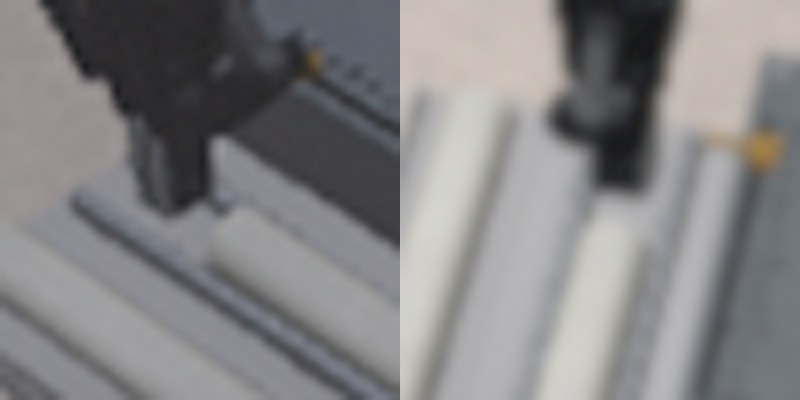

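View pics/w10.png

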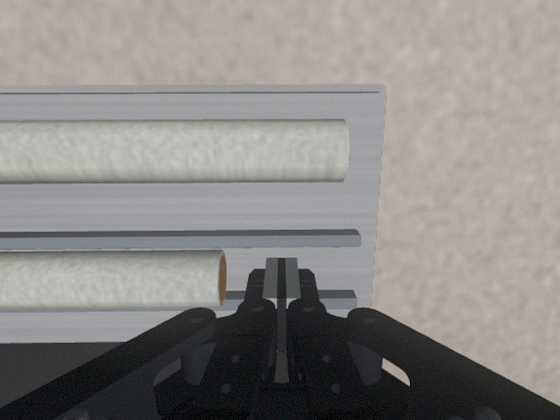

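```bash
python3 - <<'E'
from h import *
A=ctrl.get_image('scene');B=ctrl.get_image('side');g=np.load('g.npy')
oa,ra=ray(A,(212.2,216.5));ob,rb=ray(B,(257.7,188.1));ra=ra[0];rb=rb[0]
s=np.linalg.lstsq(np.c_[ra,-rb],ob-oa,rcond=None)[0]
print(Gi(oa+s[0]*ra,g)*1000,Gi(ob+s[1]*rb,g)*1000)
E
```

```text
[[  48.98836974 -109.37548432   22.13396929]] [[  49.01171443 -112.8352283    25.38700283]]
```

>>> step_arm --pt "0 -0.0025 0.006 0 0" --pt "0 -0.0015 0.006 0 0" --pt "0 -0.0012 0.006 0 0" --pt "0 -0.0012 0.006 0 0" --pt "0 -0.0012 0.006 0 0" --pt "0 0 0 0 0"

```text
t: 8.9
tool_pos: [0.6332, -0.0918, -0.0029]
tool_rot: [3.115, 0.296, 0.034]
contact_force: [-0.3, -0.0, -0.4]
opening: 0.0001
```

```bash
python3 - <<'E'
from h import *
d((50,-60,-5))
W,_=wrist('w11');
E
```

```text
t 8.9 now gauge mm [ 50.9 -80.2  -2.9] F gauge [-0.3  0.  -0.4]
(50, -60, -5) delta mm [-4.9 19.6 -2.1]
```

View pics/w11.png

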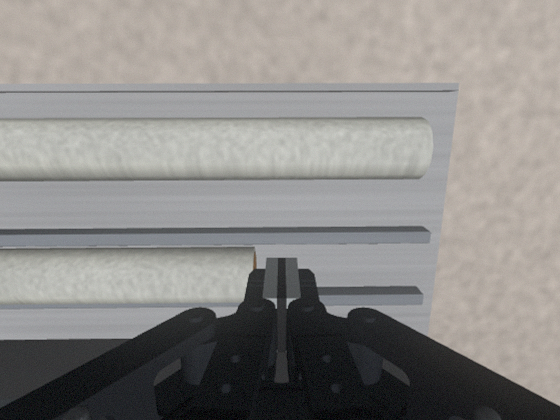

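>>> step_arm --pt "0 -0.0015 0.006 -0.001 0" --pt "0 -0.0013 0.006 -0.001 0" --pt "0 -0.0012 0.006 -0.001 0" --pt "0 0 0 0 0"

```text
t: 9.45
tool_pos: [0.6315, -0.0748, -0.0034]
tool_rot: [3.111, 0.295, 0.041]
contact_force: [-0.0, -0.4, 1.4]
opening: -0.0
```

>>> step_arm --pt "0 -0.001 0.003 -0.001 0" --pt "0 -0.0006 0.003 0 0"

```text
t: 9.7
tool_pos: [0.6307, -0.0694, -0.0035]
tool_rot: [3.11, 0.294, 0.044]
contact_force: [0.2, -1.6, 2.4]
opening: 0.0002
```

```bash
python3 - <<'E'
from h import *
d((50,-56,-5))
W,_=wrist('w12'); A=shot('scene','s12')
a=cv2.imread('pics/s12.png');a=cv2.resize(a[190:290,190:310],None,fx=6.6,fy=6,interpolation=cv2.INTER_CUBIC);cv2.imwrite('pics/s12c.png',a)
E
```

```text
t 9.7 now gauge mm [ 52.8 -57.7  -3.5] F gauge [-0.2 -1.6  2.4]
(50, -56, -5) delta mm [-3.1  1.1 -1.5]
```

View pics/w12.png

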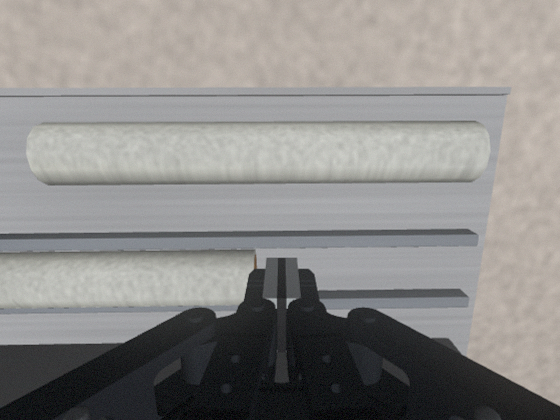

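View pics/s12c.png

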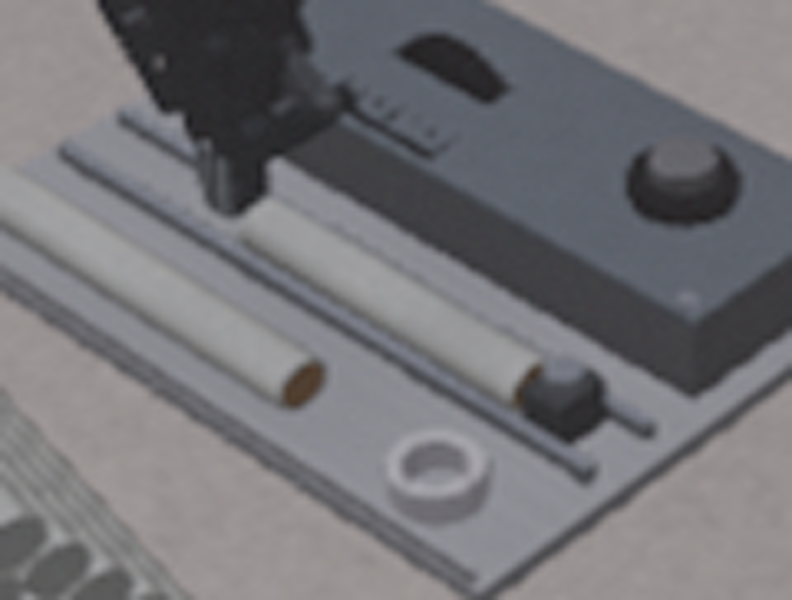

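>>> step_arm --pt "0 -0.001 0.003 -0.001 0" --pt "0 -0.0006 0.003 -0.001 0"

```text
t: 10.05
tool_pos: [0.6305, -0.0647, -0.0039]
tool_rot: [3.106, 0.295, 0.048]
contact_force: [-1.0, -6.6, 7.0]
opening: 0.0001
```

>>> step_arm --pt "0 -0.001 0.003 -0.001 0" --pt "0 -0.0006 0.003 -0.001 0"

```text
t: 10.3
tool_pos: [0.6305, -0.063, -0.0037]
tool_rot: [3.097, 0.296, 0.052]
contact_force: [-0.6, -13.7, 5.7]
opening: 0.0
```

>>> step_arm --pt "0 0 0 0 0" --pt "0 0 0 0 0"

```text
t: 10.55
tool_pos: [0.6304, -0.064, -0.0036]
tool_rot: [3.096, 0.295, 0.052]
contact_force: [0.2, -1.9, 1.9]
opening: 0.0003
```

```bash
python3 - <<'E'
from h import *
d((50,-56,-5))
A=shot('scene','s13');B=shot('side','d13')
a=cv2.imread('pics/s13.png');a=cv2.resize(a[190:290,220:310],None,fx=5,fy=5,interpolation=cv2.INTER_CUBIC)
b=cv2.imread('pics/d13.png');b=cv2.resize(b[190:290,210:270],None,fx=5,fy=5,interpolation=cv2.INTER_CUBIC);cv2.imwrite('pics/s13c.png',np.hstack([a,b]))
E
```

```text
t 10.55 now gauge mm [ 53.7 -52.3  -3.6] F gauge [-0.2 -1.9  1.9]
(50, -56, -5) delta mm [-2.9 -4.3 -1.4]
```

View pics/s13c.png

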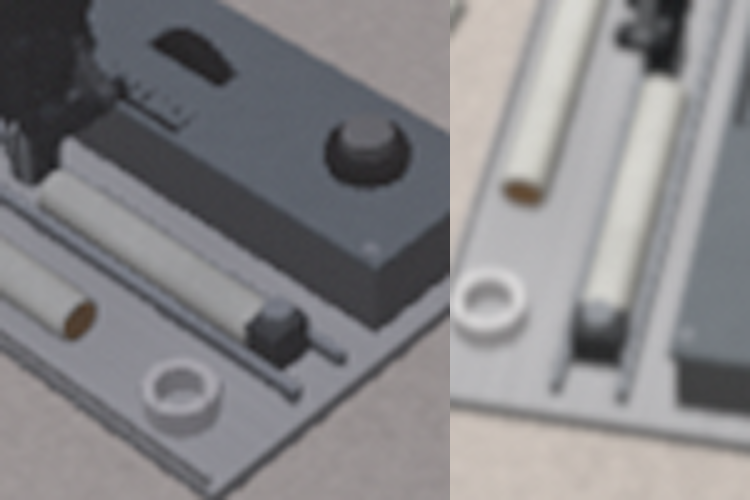

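>>> step_arm --pt "0 0.002 -0.012 0 0" --pt "0 0 -0.006 0.03 0" --pt "0 0 -0.01 0.06 0" --pt "0 0 -0.02 0.06 0" --pt "0 0 -0.02 0.06 0" --pt "0 0 0 0.02 0" --pt "0 0 0 0 0"

```text
t: 11.52
tool_pos: [0.6239, -0.1307, 0.2221]
tool_rot: [3.108, 0.298, 0.024]
contact_force: [0.1, 0.0, 0.1]
opening: 0.0002
```

```bash
python3 - <<'E'
from h import *
W,ob=wrist('w14');d((-45,-45,110));print(ob['tool_rot'])
cv2.imwrite('pics/w14c.png',cv2.resize(cv2.imread('pics/w14.png'),(800,600),interpolation=cv2.INTER_CUBIC))
E
```

```text
t 11.575 now gauge mm [  33.8 -116.2  220.9] F gauge [-0.3 -0.9 -0.1]
(-45, -45, 110) delta mm [ -91.2   54.4 -110.9]
[3.10834219 0.29818033 0.02388756]
```

View pics/w14c.png

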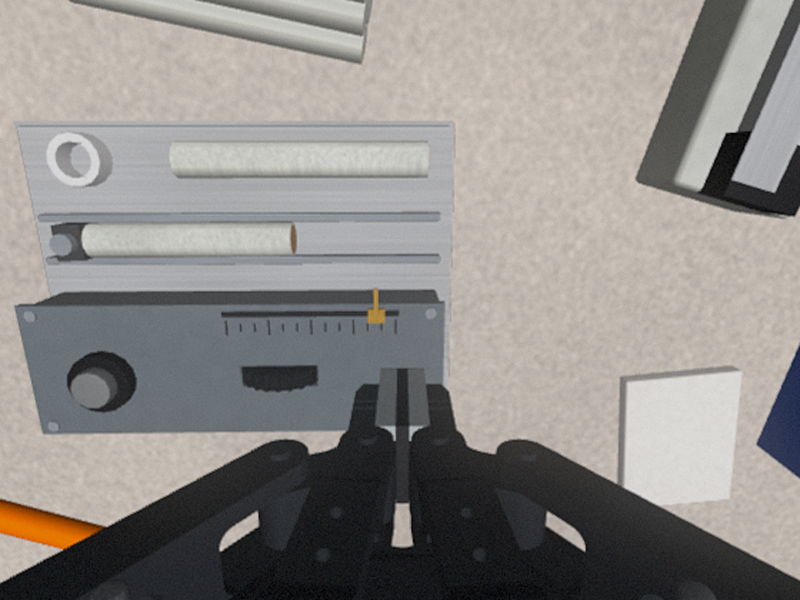

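```bash
python3 - <<'E'
from h import *
W,ob=wrist('w15');g0=np.load('g.npy')
from scipy.optimize import least_squares
S=lambda L:(np.array(L,float)+.5)*.7-.5
X=np.array([(10,150,62),(10,-150,62),(-90,150,62),(135,160,12),(135,-160,12)])/1000
U=S([(17,304),(443,300),(44,433),(16,123),(455,122)])
f=lambda g:(proj(W,G(X,g))-U).ravel()
g=least_squares(f,g0,loss='soft_l1').x;print(g,g0,np.round(f(g),1))
for n,uv,z in [('needle',(376,290),.066),('tail',(294,240),.025),('tail top',(293,224),.036),('slotL',(242,367),.062),('slotR',(318,367),.062),('hole',(102,382),.062),('btn',(93,389),.075),('rail',(440,216),.022)]:
    print(n,np.round(Gi(atz(W,S([uv]),z),g)[0]*1000,1),np.round(Gi(atz(W,S([uv]),z),g0)[0]*1000,1))
E
```

```text
[ 0.56778918 -0.02480972  0.19299286] [ 0.56759363 -0.02316462  0.19676883] [-1.4  1.4  2.8  1.9 -0.1  0.9 -1.3 -2.   1.5 -1.5]
needle [  20.6 -100.3   66. ] [  20.1 -102.1   66. ]
tail [ 49.3 -38.1  25. ] [ 49. -40.  25.]
tail top [ 62.5 -40.3  36. ] [ 62.2 -42.2  36. ]
slotL [-37.3  -2.2  62. ] [-37.4  -3.7  62. ]
slotR [-37.9 -57.1  62. ] [-38.2 -58.6  62. ]
hole [-48. 100.  62.] [-47.7  98.5  62. ]
btn [-47.3  98.9  75. ] [-47.   97.4  75. ]
rail [  66.3 -147.8   22. ] [  65.6 -149.7   22. ]
```

>>> step_arm --pt "0 -0.045 0.027 -0.04 0" --pt "0 -0.045 0.027 -0.04 0" --pt "0 0 0 -0.05 0" --pt "0 0 0 -0.005 0" --pt "0 0 0 0 0"

```text
t: 12.25
tool_pos: [0.5276, -0.0735, 0.0736]
tool_rot: [3.118, 0.304, -0.011]
contact_force: [-0.2, -0.2, 0.0]
opening: -0.0001
```

```bash
python3 - <<'E'
from h import *
W,ob=wrist('w16');d((-44,-46,50));print(ob['tool_rot'])
E
```

```text
t 12.3 now gauge mm [-49.1 -41.6  73.7] F gauge [-0.8  0.1 -1.2]
(-44, -46, 50) delta mm [  5.9  -3.3 -23.7]
[ 3.11768517  0.30407169 -0.01066179]
```

View pics/w16.png

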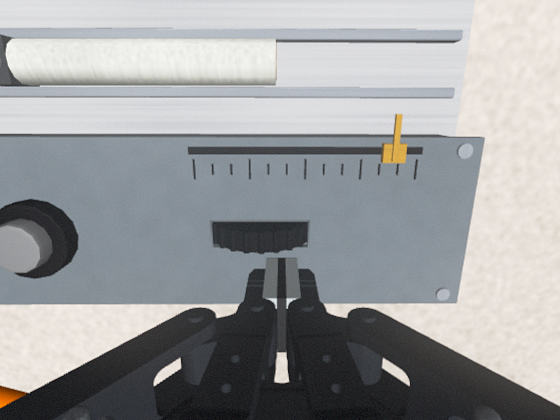

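>>> step_arm --pt "0 0.006 -0.0035 -0.02 0" --pt "0 0 0 -0.004 0" --pt "0 0 0 -0.003 0" --pt "0 0 0 -0.002 0"

```text
t: 12.8
tool_pos: [0.54, -0.079, 0.0516]
tool_rot: [3.114, 0.303, 0.006]
contact_force: [-1.1, -0.1, 0.2]
opening: 0.0002
```

```bash
python3 - <<'E'
from h import *
W,ob=wrist('w17');d((-44,-46,40));print(ob['tool_rot'])
E
```

```text
t 12.85 now gauge mm [-38.  -49.4  51.5] F gauge [-0.2 -0.4  0.1]
(-44, -46, 40) delta mm [ -6.5   2.2 -11.5]
[3.11374609 0.30289073 0.00622718]
```

View pics/w17.png

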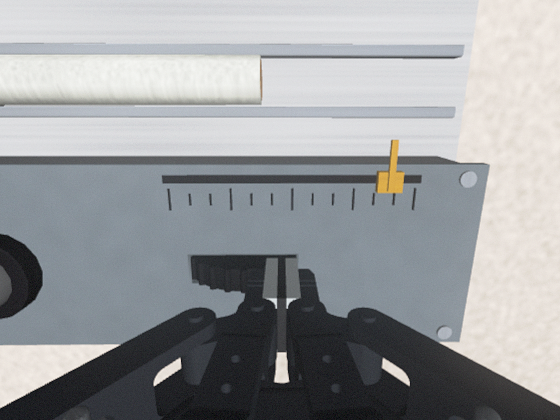

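>>> step_arm --pt "0 -0.005 0.002 -0.005 0" --pt "0 0 0 -0.002 0" --pt "0 0 0 -0.002 0"

```text
t: 13.22
tool_pos: [0.5349, -0.0769, 0.0428]
tool_rot: [3.113, 0.303, 0.008]
contact_force: [0.1, 0.6, -1.0]
opening: -0.0003
```

>>> step_arm --pt "0 0 0 -0.002 0" --pt "0 0 0 -0.002 0"

```text
t: 13.48
tool_pos: [0.5355, -0.0775, 0.0397]
tool_rot: [3.112, 0.303, 0.01]
contact_force: [-1.1, -2.5, 6.6]
opening: 0.0003
```

```bash
python3 - <<'E'
from h import *
d((-44,-46,40))
E
```

```text
t 13.475 now gauge mm [-42.1 -47.1  39.7] F gauge [-1.6 -2.2  6.6]
(-44, -46, 40) delta mm [-2.1  0.7  0.3]
```

>>> step_arm --pt "0 -0.0015 0.005 0 0" --pt "0 -0.0012 0.005 -0.0005 0" --pt "0 -0.0012 0.005 -0.001 0"

```text
t: 13.85
tool_pos: [0.5337, -0.0649, 0.0416]
tool_rot: [3.106, 0.302, 0.015]
contact_force: [-1.6, -3.0, 7.6]
opening: -0.0
```

>>> step_arm --pt "0 -0.001 0.005 -0.0015 0" --pt "0 -0.001 0.005 -0.002 0" --pt "0 -0.001 0.005 -0.0025 0"

```text
t: 14.22
tool_pos: [0.5311, -0.051, 0.0406]
tool_rot: [3.102, 0.303, 0.012]
contact_force: [-4.6, 0.3, 9.5]
opening: -0.0
```

```bash
python3 - <<'E'
from h import *
W,ob=wrist('w18');d((-44,-46,40));print(ob['tool_rot'])
E
```

```text
t 14.275 now gauge mm [-41.2 -19.4  40.3] F gauge [-4.1  2.4 10.4]
(-44, -46, 40) delta mm [  2.5 -26.7  -0.3]
[3.10199506 0.30301853 0.01192663]
```

View pics/w18.png

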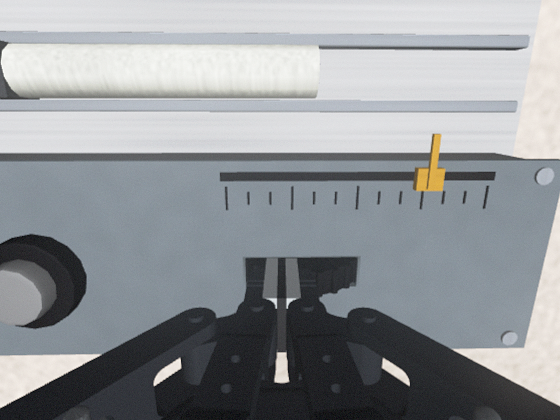

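>>> step_arm --pt "0 0 0 0.012 0" --pt "0 0.0025 -0.026 0 0" --pt "0 0 0 0 0"

```text
t: 14.65
tool_pos: [0.5334, -0.075, 0.0529]
tool_rot: [3.105, 0.305, 0.013]
contact_force: [-0.5, -0.5, 0.0]
opening: -0.0
```

```bash
cat > meas.py <<'E'
import sys
from h import *
# measure needle vs tail by colour in wrist view; print
W,ob=wrist(sys.argv[1]); d((-44,-47,41)); g=np.load('g.npy')
im=W['color'].astype(int); m=((im[...,0]-im[...,2])>90)&(im[...,0]>150)
m[:80]=m[:80]; n,l,st,ce=cv2.connectedComponentsWithStats(m.astype(np.uint8))
i=1+np.argmax(st[1:,4]); ys,xs=np.where(l==i); r=ys.min(); tip=(xs[ys<=r+3].mean(),r); print('tip px',tip,'blob',st[i])
t=Gi(atz(W,[tip],.066),g)[0]; print('needle',t*1000)
E
python3 meas.py w19
```

```text
t 14.7 now gauge mm [-43.6 -43.5  52.9] F gauge [-0.8  0.8 -0.2]
(-44, -47, 41) delta mm [  0.3  -3.5 -11.9]
tip px (np.float64(372.5), np.int64(127)) blob [356 127  26  54 738]
needle [ 21.47920648 -86.60713207  66.        ]
```

View pics/w19.png

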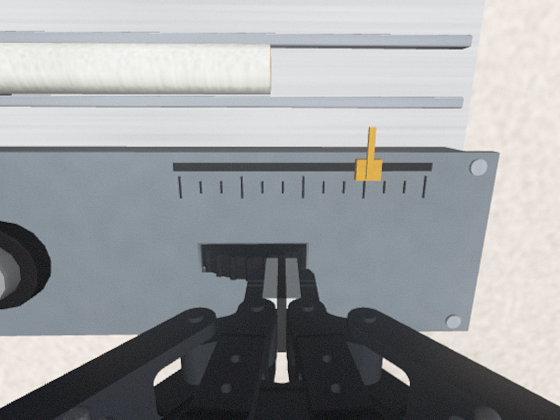

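>>> step_arm --pt "0 0.0003 -0.004 -0.009 0" --pt "0 0 0 -0.003 0" --pt "0 0 0 -0.003 0"

```text
t: 15.08
tool_pos: [0.534, -0.0783, 0.038]
tool_rot: [3.103, 0.308, 0.013]
contact_force: [-3.5, -6.5, 15.6]
opening: 0.0001
```

>>> step_arm --pt "0 -0.001 0.005 -0.001 0" --pt "0 -0.001 0.005 -0.0005 0" --pt "0 -0.0012 0.005 -0.001 0" --pt "0 -0.0012 0.005 -0.0015 0" --pt "0 -0.0012 0.005 -0.002 0" --pt "0 -0.001 0.005 -0.002 0"

```text
t: 15.82
tool_pos: [0.531, -0.0572, 0.0417]
tool_rot: [3.08, 0.311, 0.014]
contact_force: [-5.6, -1.4, 8.9]
opening: 0.0002
```

```bash
python3 meas.py w20
```

```text
t 15.875 now gauge mm [-42.4 -25.5  41.5] F gauge [-5.   0.8 11.5]
(-44, -47, 41) delta mm [  2.7 -21.4  -0.5]
tip px (np.float64(396.1111111111111), np.int64(132)) blob [377 132  29  56 795]
needle [ 21.26443999 -75.3506475   66.        ]
```

>>> step_arm --pt "0 -0.001 0.005 -0.0015 0" --pt "0 -0.001 0.005 -0.002 0" --pt "0 0 0 0.012 0" --pt "0 0.004 -0.028 0.002 0" --pt "0 0 0 0 0"

```text
t: 16.5
tool_pos: [0.5332, -0.0734, 0.0533]
tool_rot: [3.081, 0.315, 0.015]
contact_force: [0.5, 0.7, 0.5]
opening: -0.0003
```

```bash
python3 meas.py w21
```

```text
t 16.55 now gauge mm [-43.6 -41.8  53.2] F gauge [ 0.2  0.  -0.8]
(-44, -47, 41) delta mm [  0.6  -5.2 -12.2]
tip px (np.float64(340.5), np.int64(128)) blob [325 128  26  53 721]
needle [ 21.33110091 -69.67413293  66.        ]
```

>>> step_arm --pt "0 0.0006 -0.005 -0.009 0" --pt "0 0 0 -0.002 0" --pt "0 0 0 -0.002 0"

```text
t: 16.92
tool_pos: [0.5338, -0.0775, 0.0402]
tool_rot: [3.08, 0.318, 0.014]
contact_force: [-4.0, -3.1, 12.5]
opening: -0.0002
```

>>> step_arm --pt "0 -0.001 0.005 -0.001 0" --pt "0 -0.001 0.005 -0.0005 0" --pt "0 -0.0012 0.005 -0.001 0" --pt "0 -0.0012 0.005 -0.0015 0" --pt "0 -0.0012 0.005 -0.002 0" --pt "0 -0.001 0.005 -0.002 0" --pt "0 -0.001 0.005 -0.002 0" --pt "0 0 0 0.012 0" --pt "0 0.005 -0.03 0.002 0" --pt "0 0 0 0 0"

```text
t: 18.18
tool_pos: [0.5335, -0.0736, 0.0516]
tool_rot: [3.071, 0.323, 0.017]
contact_force: [-0.3, 0.6, 0.9]
opening: 0.0001
```

```bash
python3 meas.py w22
```

```text
t 18.225 now gauge mm [-43.4 -42.   51.4] F gauge [ 0.8 -0.6  0.3]
(-44, -47, 41) delta mm [  0.4  -5.  -10.4]
tip px (np.float64(307.5), np.int64(128)) blob [293 128  26  54 735]
needle [ 21.61819199 -53.92453221  66.        ]
```

View pics/w22.png

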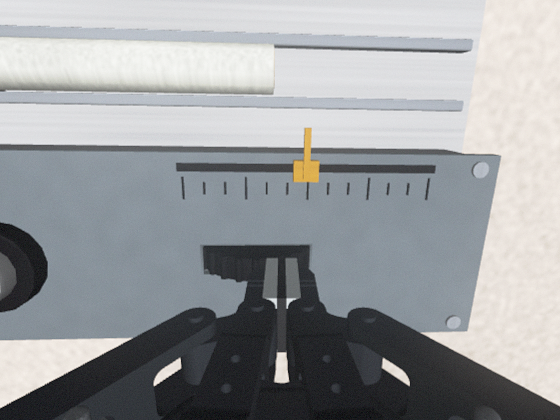

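```bash
python3 - <<'E'
from h import *
W,ob=wrist('w23');g=np.load('g.npy')
cv2.imwrite('pics/w23c.png',cv2.resize(cv2.imread('pics/w23.png')[20:150,210:350],None,fx=4.6,fy=4.6,interpolation=cv2.INTER_CUBIC))
for z in (.025,.038): print(Gi(atz(W,[(274.5,68)],z),g)*1000)
print(Gi(atz(W,[(307.5,128)],.066),g)*1000, 'panel edge',Gi(atz(W,[(499,155),(471,40)],.062),g)*1000, Gi(atz(W,[(471,45),(462,105)],.022),g)*1000)
E
```

```text
[[ 51.07585152 -39.28686778  25.        ]]
[[ 49.6549262  -38.82553021  38.        ]]
[[ 21.5356308  -53.02342523  66.        ]] panel edge [[   9.4433388  -148.48565371   62.        ]
 [  60.30415626 -125.57427926   62.        ]] [[  65.36424142 -148.61063185   22.        ]
 [  33.46771532 -148.6565326    22.        ]]
```

View pics/w23c.png

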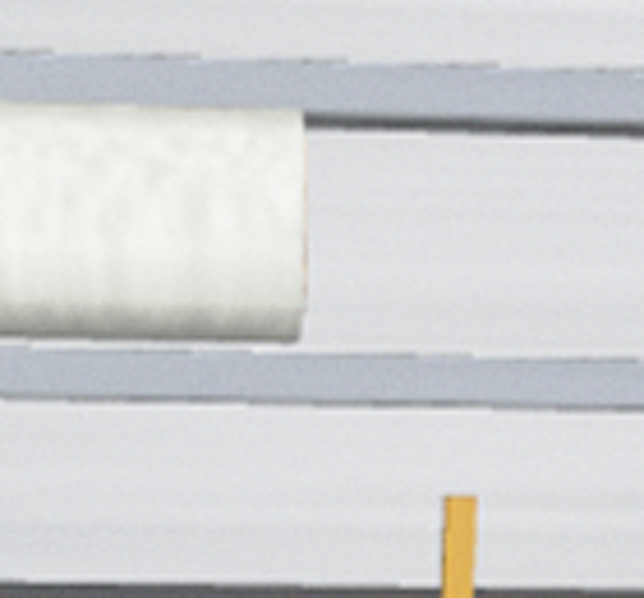

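>>> step_arm --pt "0 0.0006 -0.005 -0.008 0" --pt "0 0 0 -0.002 0" --pt "0 0 0 -0.002 0"

```text
t: 18.65
tool_pos: [0.5343, -0.0775, 0.0394]
tool_rot: [3.069, 0.327, 0.018]
contact_force: [0.5, -1.4, 2.8]
opening: -0.0002
```

>>> step_arm --pt "0 -0.001 0.005 -0.001 0" --pt "0 -0.001 0.005 -0.0005 0" --pt "0 -0.0012 0.005 -0.001 0" --pt "0 -0.0012 0.005 -0.0015 0" --pt "0 0 0 -0.001 0"

```text
t: 19.27
tool_pos: [0.5317, -0.0618, 0.0422]
tool_rot: [3.057, 0.328, 0.017]
contact_force: [-4.4, 1.3, 7.1]
opening: 0.0002
```

```bash
python3 meas.py w24
```

```text
t 19.325 now gauge mm [-42.8 -30.8  42.1] F gauge [-4.1  2.3  8.1]
(-44, -47, 41) delta mm [  2.  -16.2  -1.1]
tip px (np.float64(317.64), np.int64(131)) blob [302 131  27  57 814]
needle [ 21.48593914 -44.59811575  66.        ]
```

View pics/w24.png

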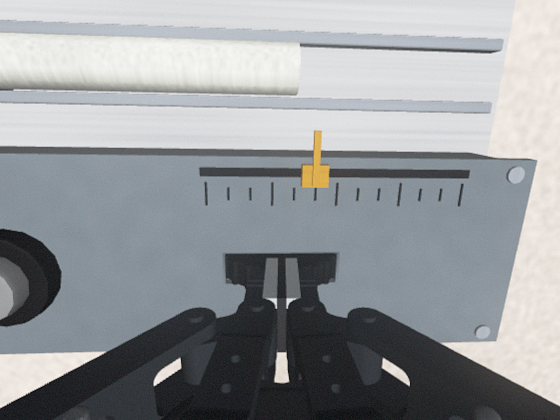

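```bash
cat >> meas.py <<'E'
# tail edge: along gauge-y line at x=50 find bright->darker transition: report grey profile via pixel positions
def tail(z,x=50):
    g8=cv2.cvtColor(W['color'],cv2.COLOR_RGB2LAB).astype(float)
    ys=np.arange(-60,-20,.25); out=[]
    for xx in range(46,56,1):
        p=proj(W,G(np.c_[np.full(len(ys),xx),ys,np.full(len(ys),z*1000)]/1000,g)).astype(np.float32)
        v=cv2.remap(W['color'].astype(np.float32),p[:,0].reshape(1,-1),p[:,1].reshape(1,-1),cv2.INTER_LINEAR)[0]
        out.append(v[:,0]-v[:,2])   # R-B : cream vs grey
    pr=np.mean(out,0); k=np.ones(8)/8; s=np.convolve(pr,k,'same'); thr=(s[10:25].mean()+s[-30:-10].mean())/2
    i=10+np.where(s[10:]>thr)[0][0]; return ys[i],s[10:25].mean(),s[-30:-10].mean()
for z in (.025,.036): print('tail',z,tail(z))
cv2.imwrite('pics/'+sys.argv[1]+'c.png',cv2.resize(cv2.imread('pics/'+sys.argv[1]+'.png')[20:170,220:380],None,fx=4,fy=4,interpolation=cv2.INTER_CUBIC))
E
python3 meas.py w25
```

```text
t 19.375 now gauge mm [-42.8 -30.8  42.1] F gauge [-3.9  1.2  7.7]
(-44, -47, 41) delta mm [  2.  -16.1  -1.1]
tip px (np.float64(317.8888888888889), np.int64(131)) blob [302 131  28  57 821]
needle [ 21.48250903 -44.63315293  66.        ]
tail 0.025 (np.float64(-40.75), np.float64(-2.824977187315623), np.float64(2.8510284423828125))
tail 0.036 (np.float64(-39.5), np.float64(-2.969273296991984), np.float64(2.7909698605537416))
```

View pics/w25c.png

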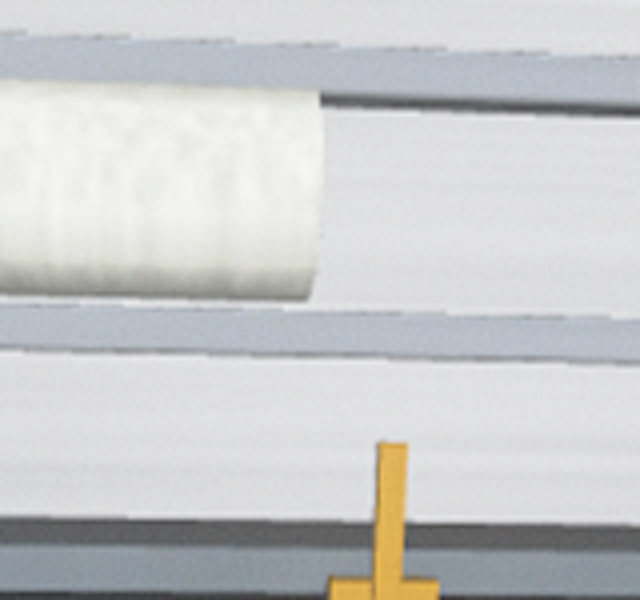

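>>> step_arm --pt "0 -0.001 0.0045 -0.0015 0" --pt "0 -0.001 0.0045 -0.0015 0" --pt "0 0 0 -0.001 0"

```text
t: 19.75
tool_pos: [0.5297, -0.0521, 0.0404]
tool_rot: [3.057, 0.328, 0.016]
contact_force: [-3.2, -0.1, 8.7]
opening: 0.0002
```

```bash
python3 meas.py w26
```

```text
t 19.8 now gauge mm [-42.9 -21.   40.4] F gauge [-2.8  1.4  7.3]
(-44, -47, 41) delta mm [  4.  -25.8   0.6]
tip px (np.float64(328.5), np.int64(131)) blob [312 131  28  57 837]
needle [ 21.59887537 -39.08621685  66.        ]
tail 0.025 (np.float64(-41.25), np.float64(-2.9221761266390485), np.float64(2.832409054040909))
tail 0.036 (np.float64(-39.5), np.float64(-3.0885904987653094), np.float64(2.8452984541654587))
```

>>> step_arm --pt "0 0 0 0.015 0" --pt "0 0 0 0.03 0" --pt "0 0.004 -0.02 0.03 0" --pt "0 0 0 0 0"

```text
t: 20.3
tool_pos: [0.5327, -0.0706, 0.1173]
tool_rot: [3.06, 0.33, 0.014]
contact_force: [-0.4, 0.1, 0.2]
opening: 0.0004
```

```bash
python3 meas.py w27; python3 - <<'E'
from h import *
A=shot('scene','s27');B=shot('side','d27')
a=cv2.imread('pics/s27.png');a=cv2.resize(a[190:290,200:310],None,fx=4,fy=4,interpolation=cv2.INTER_CUBIC)
b=cv2.imread('pics/d27.png');b=cv2.resize(b[190:290,210:300],None,fx=4,fy=4,interpolation=cv2.INTER_CUBIC);cv2.imwrite('pics/s27c.png',np.hstack([a,b]))
E
```

```text
t 20.35 now gauge mm [-44.8 -38.6 115.2] F gauge [-0.3  0.8  0.1]
(-44, -47, 41) delta mm [  2.4  -8.1 -74.2]
tip px (np.float64(4.75), np.int64(365)) blob [   0  365   54   34 1078]
needle [-155.21596009  159.10194321   66.        ]
tail 0.025 (np.float64(-41.0), np.float64(-4.592986710866293), np.float64(3.221167004108429))
tail 0.036 (np.float64(-40.5), np.float64(-4.454593094189962), np.float64(3.129295651614666))
```

View pics/w27.png

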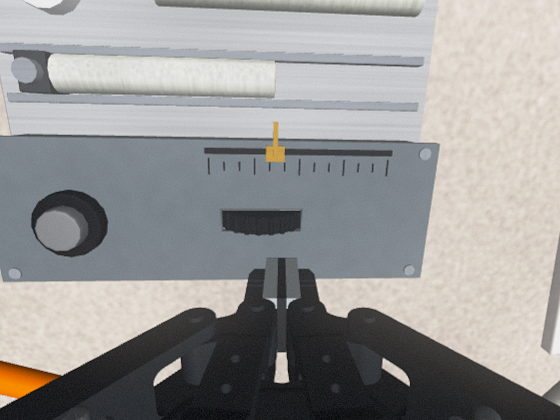

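View pics/s27c.png

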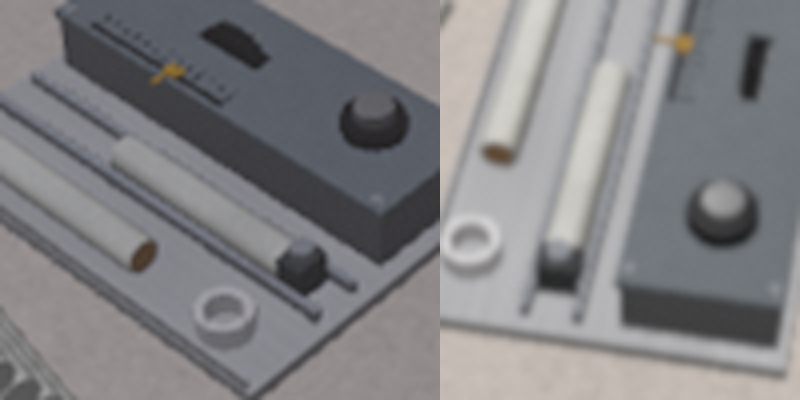

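```bash
python3 - <<'E'
from h import *
W,ob=wrist('w28');g=np.load('g.npy')
from scipy.optimize import least_squares
print(Gi(atz(W,[(275.7,123)],.066),g)*1000,Gi(atz(W,[(275,76)],.030),g)*1000)
X=np.array([(10,-150,62),(-90,-150,62),(-90,150,62)])/1000
# rails ends & panel corners
print('panel R',Gi(atz(W,[(437,144),(420,277)],.062),g)*1000,'rail R',Gi(atz(W,[(423,60),(418,105)],.022),g)*1000,'panel L',Gi(atz(W,[(2,281)],.062),g)*1000)
print('btn hole',Gi(atz(W,[(69,223)],.062),g)*1000,'top',Gi(atz(W,[(61,229)],.075),g)*1000)
cv2.imwrite('pics/w28c.png',cv2.resize(cv2.imread('pics/w28.png')[40:190,200:350],None,fx=4,fy=4,interpolation=cv2.INTER_CUBIC))
E
```

```text
[[ 18.23207802 -36.50459698  66.        ]] [[ 48.29634409 -37.2506354   30.        ]]
panel R [[   6.36599975 -143.51446047   62.        ]
 [ -90.94481854 -145.43609657   62.        ]] rail R [[  62.33060392 -144.68131103   22.        ]
 [  31.18793645 -145.20856218   22.        ]] panel L [[-90.21647882 149.9337634   62.        ]]
btn hole [[-48.27373605  99.15892902  62.        ]] top [[-47.84696501  97.3789634   75.        ]]
```

View pics/w28c.png

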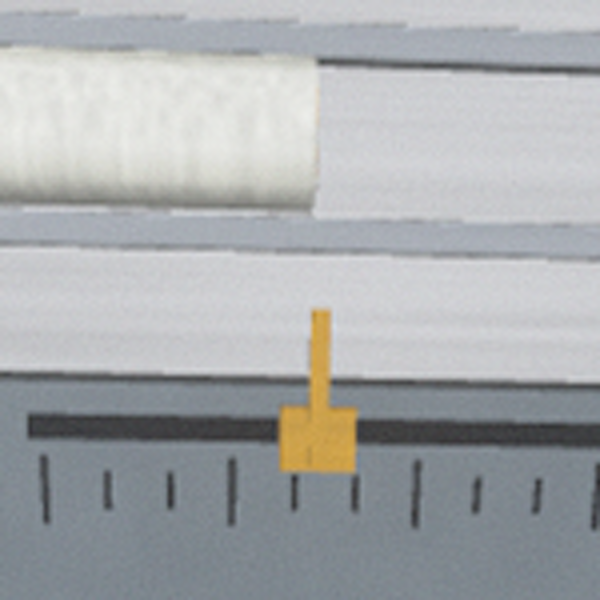

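```bash
python3 - <<'E'
from h import *
W,ob=wrist('w29');g=np.load('g.npy')
cv2.imwrite('pics/w29c.png',cv2.resize(cv2.imread('pics/w29.png')[40:190,200:350],None,fx=4,fy=4,interpolation=cv2.INTER_CUBIC))
print(ob['t'],Gi(atz(W,[(280.0,117.2)],.066),g)*1000,Gi(atz(W,[(279.4,71)],.025),g)*1000,Gi(atz(W,[(279.4,71)],.036),g)*1000)
d((-47,97,60))
E
```

```text
20.5 [[ 21.43729698 -38.90847224  66.        ]] [[ 51.64583548 -40.30691597  25.        ]] [[ 50.63975687 -39.70578539  36.        ]]
t 20.55 now gauge mm [-46.6 -37.4 112.1] F gauge [-0.8 -0.2  0.7]
(-47, 97, 60) delta mm [-26.6 131.7 -52.1]
```

View pics/w29c.png

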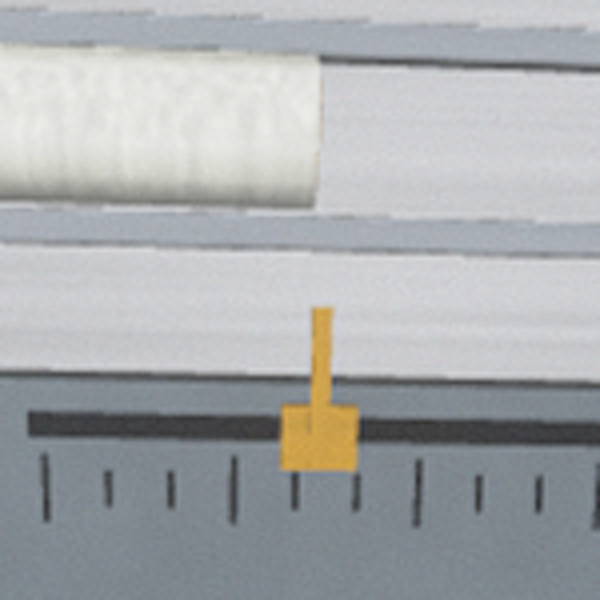

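```bash
python3 - <<'E'
from h import *
A=ctrl.get_image('scene')
print(atz(A,[(398,325),(351,328)],0),atz(A,[(457,275)],.06)); d((-47,96,80))
E
```

```text
[[ 4.83063746e-01  4.17293571e-01 -1.11022302e-16]
 [ 5.70850485e-01  3.62036481e-01  0.00000000e+00]] [[0.31663865 0.42635011 0.06      ]]
t 20.6 now gauge mm [-46.5 -37.5 112.2] F gauge [-0.3  0.2 -0.3]
(-47, 96, 80) delta mm [-26.6 130.8 -32.2]
```

>>> step_arm --pt "0 -0.009 0.043 0 0" --pt "0 -0.009 0.043 0 0" --pt "0 -0.006 0.035 -0.02 0" --pt "0 0 0 -0.01 0" --pt "0 0 0 0 0"

```text
t: 21.22
tool_pos: [0.5017, 0.0557, 0.0773]
tool_rot: [3.064, 0.333, -0.008]
contact_force: [-1.1, -0.3, 0.5]
opening: -0.0002
```

```bash
python3 - <<'E'
from h import *
W,ob=wrist('w30');d((-47,96,50))
E
```

```text
t 21.275 now gauge mm [-48.9  90.1  77.7] F gauge [-0.8 -0.4  0.5]
(-47, 96, 50) delta mm [  0.7   6.2 -27.7]
```

View pics/w30.png

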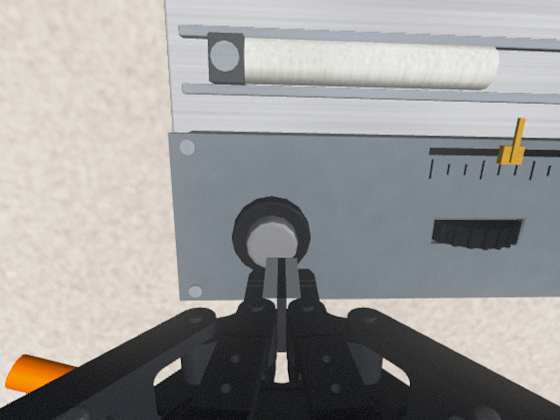

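>>> step_arm --pt "0 0.0005 0.005 -0.015 0" --pt "0 0 0 -0.004 0" --pt "0 0 0 -0.003 0"

```text
t: 21.65
tool_pos: [0.5039, 0.0591, 0.0553]
tool_rot: [3.064, 0.328, -0.005]
contact_force: [0.3, -0.2, 0.1]
opening: 0.0001
```

```bash
python3 - <<'E'
from h import *
W,ob=wrist('w31');d((-47,96,50))
E
```

```text
t 21.7 now gauge mm [-46.9  93.2  54.7] F gauge [-0.1 -0.2  0. ]
(-47, 96, 50) delta mm [-0.7  2.7 -4.7]
```

View pics/w31.png

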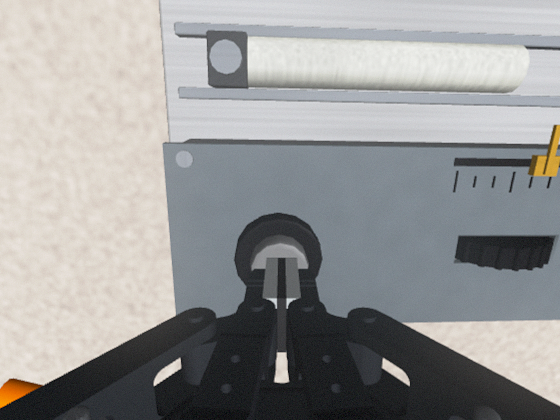

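Finger is over the button; press down in small steps.

>>> step_arm --pt "0 -0.0005 0.001 -0.004 0" --pt "0 0 0 -0.004 0" --pt "0 0 0 -0.003 0"

```text
t: 22.08
tool_pos: [0.5036, 0.0599, 0.045]
tool_rot: [3.064, 0.327, -0.005]
contact_force: [-5.9, 1.2, 17.8]
opening: 0.0001
```

>>> step_arm --pt "0 0 0 -0.003 0" --pt "0 0 0 -0.003 0"

```text
t: 22.32
tool_pos: [0.5036, 0.0599, 0.0449]
tool_rot: [3.063, 0.327, -0.011]
contact_force: [-11.7, -0.9, 21.6]
opening: -0.0
```

>>> step_arm --pt "0 0 0 -0.003 0" --pt "0 0 0 -0.002 0"

```text
t: 22.58
tool_pos: [0.5034, 0.0598, 0.0452]
tool_rot: [3.062, 0.328, -0.017]
contact_force: [-8.1, -1.0, 11.1]
opening: -0.0
```

```bash
python3 - <<'E'
from h import *
A=shot('scene','s32');B=shot('side','d32');W,_=wrist('w32')
o=[]
for f,(r,c) in [('s27',(195,270)),('s32',(195,270)),('d27',(215,255)),('d32',(215,255))]:
    o.append(cv2.resize(cv2.imread(f'pics/{f}.png')[r:r+50,c:c+50],None,fx=6,fy=6,interpolation=cv2.INTER_CUBIC))
cv2.imwrite('pics/b32.png',np.vstack([np.hstack(o[:2]),np.hstack(o[2:])]))
E
```

```text
(no output)
```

View pics/b32.png

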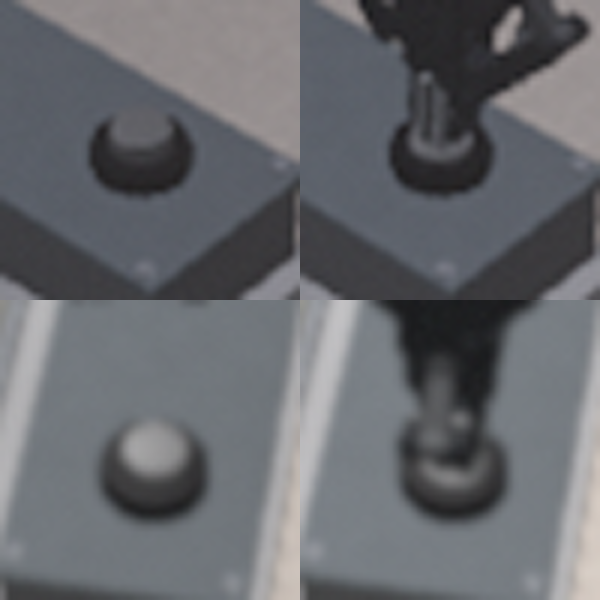

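View pics/w32.png

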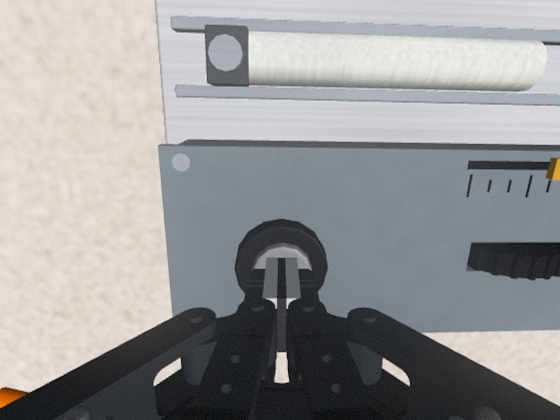

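>>> step_arm --pt "0 0 0 0.02 0" --pt "0 0 0 0.04 0" --pt "0 0.01 -0.05 0.03 0" --pt "0 0.01 -0.05 0 0" --pt "0 0.005 -0.03 0 0" --pt "0 0 0 0 0" --pt "0 0 0 0 0"

```text
t: 23.6
tool_pos: [0.5293, -0.0727, 0.1377]
tool_rot: [3.061, 0.332, -0.011]
contact_force: [0.4, 0.2, 1.0]
opening: -0.0
```

```bash
python3 meas.py w33; python3 - <<'E'
from h import *
A=shot('scene','s33');B=shot('side','d33')
o=[]
for f,(r,c) in [('s27',(195,270)),('s33',(195,270)),('d27',(215,255)),('d33',(215,255))]:
    o.append(cv2.resize(cv2.imread(f'pics/{f}.png')[r:r+50,c:c+50],None,fx=6,fy=6,interpolation=cv2.INTER_CUBIC))
cv2.imwrite('pics/b33.png',np.vstack([np.hstack(o[:2]),np.hstack(o[2:])]))
E
```

```text
t 23.65 now gauge mm [-47.2 -41.  137.7] F gauge [-0.3 -0.3 -0.5]
(-44, -47, 41) delta mm [  4.3  -5.3 -96.7]
tip px (np.float64(4.148148148148148), np.int64(339)) blob [   0  339   79   41 1848]
needle [-154.15248456  172.12103621   66.        ]
tail 0.025 (np.float64(-41.0), np.float64(-4.236769205331802), np.float64(3.6813989356160164))
tail 0.036 (np.float64(-40.5), np.float64(-4.06431232492129), np.float64(3.537351681292057))
```

View pics/b33.png

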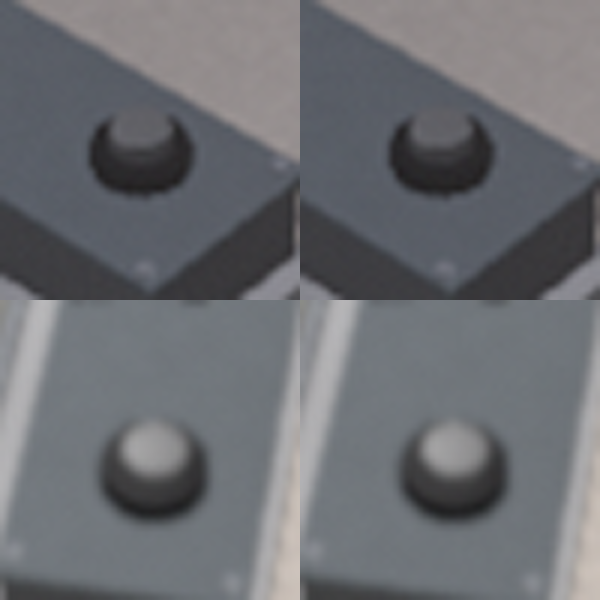

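View pics/w33.png

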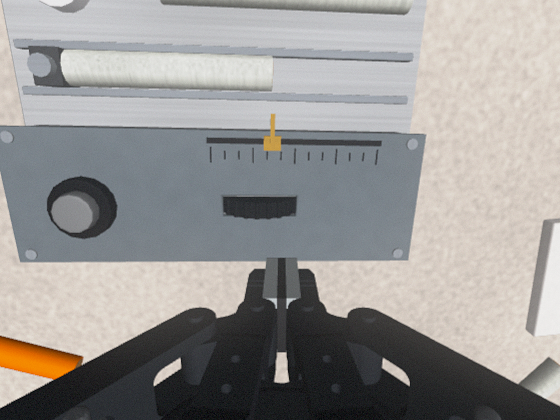

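```bash
sed -i 's/^m\[:80\]=.*; n,l/m[250:]=False; n,l/' meas.py; sed -i 's/\[20:170,220:380\]/[20:170,200:350]/' meas.py; python3 meas.py w34; python3 - <<'E'
from h import *
from scipy.optimize import least_squares
W,ob=wrist('w35'); g0=np.load('g.npy')
X=np.array([(10,150,62),(10,-150,62),(-90,150,62),(-90,-150,62)])/1000
U=np.array([(0,126.5),(424.5,134),(21,261.5),(409,260.5)])
f=lambda g:(proj(W,G(X,g))-U).ravel()
g=least_squares(f,g0,loss='soft_l1').x; print(g,g0,np.round(f(g),1)); np.save('g2.npy',g)
E
sed 's/g.npy/g2.npy/' meas.py > meas2.py; python3 meas2.py w36
```

```text
t 23.8 now gauge mm [-47.1 -40.7 137.9] F gauge [0.1 0.4 0.3]
(-44, -47, 41) delta mm [  4.2  -5.6 -96.9]
tip px (np.float64(272.90909090909093), np.int64(114)) blob [265 114  17  37 299]
needle [ 21.63870397 -38.73076184  66.        ]
tail 0.025 (np.float64(-40.75), np.float64(-4.105221380790074), np.float64(3.857684350013733))
tail 0.036 (np.float64(-40.25), np.float64(-4.220675410827001), np.float64(3.6987139910459517))
[ 0.56769019 -0.02417687  0.19381394] [ 0.56759363 -0.02316462  0.19676883] [-8.2 -0.5  2.5  0.4  0.5  0.8 -0.3 -0.3]
t 23.9 now gauge mm [-47.  -40.9 138.1] F gauge [ 0.4 -0.9 -1. ]
(-44, -47, 41) delta mm [  4.1  -5.4 -97.1]
tip px (np.float64(273.0), np.int64(115)) blob [265 115  17  36 301]
needle [ 21.30967652 -37.88275929  66.        ]
tail 0.025 (np.float64(-39.5), np.float64(-4.121106763680776), np.float64(4.047123435139656))
tail 0.036 (np.float64(-39.0), np.float64(-4.149942274888357), np.float64(3.8095959454774855))
```

View pics/w34c.png

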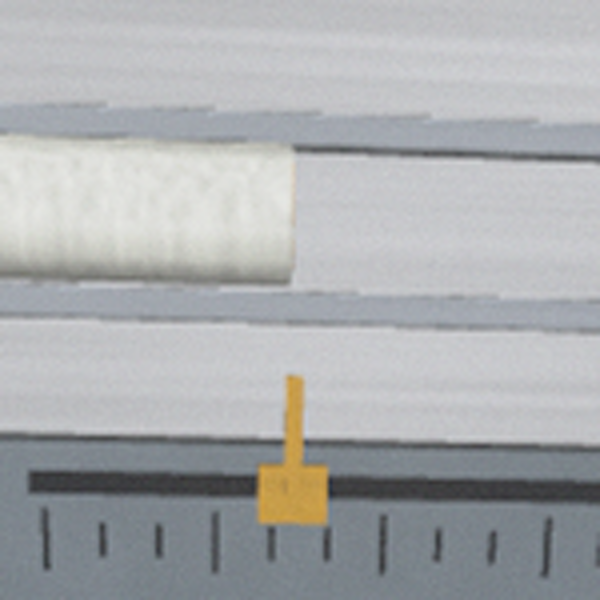

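```bash
python3 - <<'E'
from h import *
W,ob=wrist('w37'); g=np.load('g.npy')
a=cv2.imread('pics/w37.png'); 
cv2.imwrite('pics/w37c.png',cv2.resize(a[30:150,360:440],None,fx=5,fy=5,interpolation=cv2.INTER_CUBIC))
cv2.imwrite('pics/w37d.png',cv2.resize(a[30:150,0:80],None,fx=5,fy=5,interpolation=cv2.INTER_CUBIC))
cv2.imwrite('pics/w37e.png',np.hstack([cv2.imread('pics/w37d.png'),cv2.imread('pics/w37c.png')]))
np.savez('w37.npz',R=W['R'],t=W['t'],K=W['camera_matrix'],k=W['k1'])
E
```

```text
(no output)
```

View pics/w37e.png

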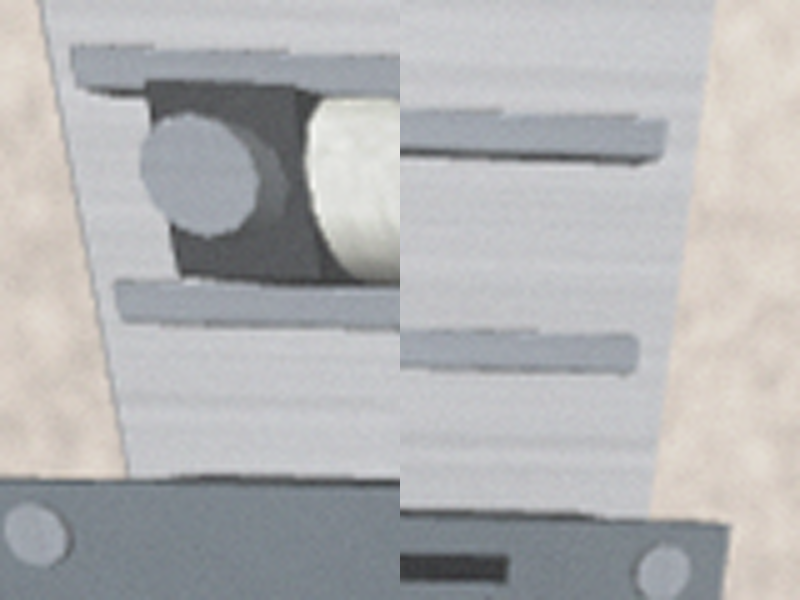

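```bash
python3 - <<'E'
from h import *
z=np.load('w37.npz'); W=dict(R=z['R'],t=z['t'],camera_matrix=z['K'],k1=float(z['k']));g=np.load('g.npy')
r=Gi(atz(W,[(14.4,43.2),(413.6,57.4),(23,90),(407.6,100.4)],.022),g)*1000
s=Gi(atz(W,[(7.4,137),(412.6,144.6)],.063),g)*1000; c=Gi(atz(W,[(425.6,135)],.062),g)*1000
print(r.round(1),s.round(1),c.round(1)); print('mid rails',(r[0,1]+r[1,1])/2,(r[2,1]+r[3,1])/2,'mid screws',s[:,1].mean())
print(np.linalg.norm(r[0]-r[1]),np.degrees(np.arctan2(r[0,0]-r[1,0],r[0,1]-r[1,1])),np.degrees(np.arctan2(s[0,0]-s[1,0],s[0,1]-s[1,1])))
E
```

```text
[[  66.9  148.8   22. ]
 [  65.6 -151.1   22. ]
 [  34.6  149.    22. ]
 [  33.4 -150.5   22. ]] [[   3.5  139.7   63. ]
 [   2.2 -141.2   63. ]] [[   9.1 -150.4   62. ]]
mid rails -1.171757445330158 -0.7913236393964809 mid screws -0.7437486626344452
299.9404513828621 0.23515313592604703 0.2587652320654066
```

```bash
python3 -c "
from h import *
print(ctrl.get_obs()['t'],ctrl.get_obs()['contact_force'],ctrl.finish_job())"
```

```text
the job is handed in; nothing more can be done
23.95 [-0.08140594 -0.00153954 -0.12490574] None
```

I finished the task and handed it in at about 24 s of the 54 s allowed. The hand-in gives no verdict, so what follows is from my own checks.

- **Roll:** I pushed it by its tail until the push force rose to 13.7 N at the stop. Scene, side and wrist pictures afterwards show no gap between its end and the stop block.
- **Needle:** I rolled the thumbwheel in four strokes. In the last wrist pictures the needle measured about 1 to 1.8 mm past the roll's tail, inside the 3 mm limit. I left that remainder uncorrected. Measured in the last picture, the known rail ends and panel marks came out right to about 1 mm.
- **Button:** I pressed it until it would go no further, at about 20 N, and it was visibly lower in the pictures. After lifting it was up again and looked as before. I had no direct reading of its travel.
- **At hand-in:** The arm was clear above the console with the contact force near zero. I did not knowingly touch any of the other things, but I did not measure their positions again at the end.

**One disagreement with the description:** the shut fingertips end about 33 mm short of the reported tool point, not at it. My first push therefore passed over the roll without moving it. I noticed this in the pictures, then found the heights by touch and lowered the pushes to suit.

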